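# Oil the griddle with the pastry brush

### The arm

A 6-joint arm with a two-finger parallel gripper is mounted at the origin on the work surface. World frame = base frame: x ahead of the robot, y to its left, z up, the work surface at z = 0. Lengths are in m, angles in rad, forces in N, time in s.
With the tool pointing down it reaches from about 0.325 to 1 m from the base axis. Payload 5.1 kg.
Tool frame: the origin (TCP) lies at the very end of the fingers, on their centre line; the grasp point (between the pads) lies 19 mm behind it; z points along the fingers, y is the direction in which the jaws open and shut (so a half turn about z gives the same grasp; the last joint's range is limited). The gripper opens to 85 mm and grips with 20 to 120 N. Pads are 22 mm wide; open, the fingers measure 114 mm over their backs; the gripper's body (76 mm by 85 mm) begins 54 mm behind the grasp point. The pads swing forward as they close: fully open they stand 13 mm farther back than shut.
Start: joints at [-1.41, 0.124, 1.65, -0, 1.367, -0.083], TCP at [0.157, -0.631, 0.231] pointing down, gripper open.
Joint ranges: [-2.61, 2.61], [-1.02, 2.33], [0.03, 2.71], [-1.35, 4.49], [0.32, 2.68], [-2.91, 2.91]. Speed limits (rad/s): [2.57, 2.57, 3.14, 3.14, 3.14, 3.14].

### API

Orientations are given as a rotation vector (axis times angle).
In Python, from rig import read_state, eyes, r, spotter gives the robot as it stands. The module is installed in compiled form; this text tells all that it offers.
- The arm moves only by the tool servo_tool, never from a script. Its argument "rows" is a list that holds one entry, the list of rows, each a list of 5 numbers: the shift along the tool's x, y, z in mm, then the turn about the tool's z in rad, then the gripper's target within -1 to 1 (shut at 1, half-way at 0, fully open at -1). A call has 1 to 10 rows; each row shifts and turns the commanded pose from where the row before left it, along the tool's axes as they then stand; what a row does not reach is not made up. A row lasts 1/12 s, in which the tool goes at most 41.7 mm and 7.16 degrees, less where a joint would pass 70% of its speed; a pose out of reach is approached as far as the arm can. A call with a gripper value outside its range is refused whole. The fingers move at their own pace and stop on an object; "force" is the grip in N (left out, the last holds). Time passes only in rows, so rows that do not move let the fingers close. It gives the time, the measured TCP pose, the force and the opening at its end, in the units of the state.
- read_state(): the state, without advancing time (a new reading comes with each control period).
- eyes.camera(name): name is "scene" or "top"; returns a dict with "pixels" (384x512x3 uint8, blue, green, red), "range_z" (384x512 float32, m along the optical axis (not along the pixel's ray), 0 where there is no reading), "fx", "fy", "cx", "cy" (pixels), "k1" (the pictures are not rectified: a ray, as slopes to the right and down, at radius r is drawn at 1 + k1 r^2 times it, then the intrinsics apply), "pose" (4x4, takes a point from camera to world coordinates). Camera axes: x right, y up, looking along -z (the intrinsics and any distortion apply to the point x, -y, -z); pixel columns grow to the right and rows downward; lengths in m; the calibration is good to about 2 mm. A picture is of the moment at which its call begins.
- r.sign_off(): hands the job in, once; it reports no verdict.
Trained networks look in the newest picture that a camera, given by its name, has taken for a name from the list of things; names that differ only in an ending like _2 or _b are one class to them, and where a whole thing is asked for, a point or a joint stands for the part that bears it (a point fixed in the world has none). Each returns a list of dicts, best first, with "conf" (0 to 1); they miss things now and then, are a little off and sometimes report something else, mostly with a low value. They report only what shows in the picture. A call takes as long as a camera call. They do not tell look-alikes from the thing itself.
- spotter.look_for(camera, target): "point" ([column, row] in pixels, amid what is visible of it).
- spotter.trace(camera, target): "region" (384x512 bool, what is visible of it) and "point" ([column, row] in pixels, amid what is visible of it).
The state is a dict: "t": time; "joint_pos": joint angles; "joint_vel": joint speeds; "joint_efforts": joint torques, N m; "tool_pos": TCP position; "tool_rot": TCP orientation; "contact_force": force on the tool from outside, world axes, zero at the start; "ft_torque": the same for the moment, N m; "finger_gap": finger opening in m.
Only numpy, scipy, OpenCV 4.12 (cv2) and the standard library are available. Lean on these libraries where they do the work, as an engineer would, in place of code of your own. Each camera call takes 0.05 s, during which the arm holds its last target.

### The job

Get the griddle ready for arepas: take the red-headed brush from its blue rest, dip its tip about 30 mm below the rim of the white pitcher (not the yellow cup), then dab the tip gently on the middle of the round griddle plate and hold it there for a moment. Finally lay the brush back on the rest the way it lay, and let go. Do not tip or shove the pitcher, or move anything else on the counter.

Things in the scene. Friction and masses are not known exactly. Their poses are not given: they have to be found in the camera images.
- brush_grip (a point): Mid-handle, half-way up and near the balance point, of a loose brush 199 mm long, 0.07 to 0.13 kg. x runs along it away from the head, z up as it lies. Wooden handle 22 mm wide (y), 18 mm high (z), from 62 mm on the -x side to 72 mm on the +x side; red silicone head (26 mm wide, 18 mm thick) from 62 to 127 mm on the -x side. At first the head points within 0.55 rad of world -x.
- brush_tip (a point): Tip of the brush head, on the brush's long axis, 127 mm from brush_grip. The head bends up and down on a springy hinge along y, 65 mm behind the tip: 0.35 N m/rad, up to 0.6 rad either way, so pressing the tip 10 mm down on a surface gives roughly 1 to 2 N.
- rest_seat (a point): Where brush_grip belongs on the fixed blue brush rest, 43 mm above the counter; x along the lying brush, away from its head. Base slab 136 x 86 x 10 mm; two saddles 10 mm thick at x = -48 and +48 mm, their seats 34 mm above the counter, each with two horns 40 mm apart (inside) up to 48 mm above the counter. 86 mm between the saddles is free for fingers.
- pitcher_mouth (a point): Centre of the round mouth of the loose white ceramic pitcher, at rim height, 80 mm above the counter; z up. 90 mm across outside; mouth 78 mm across inside (74 mm at the neck, 18 mm lower), inner floor 74 mm below the rim. Loop handle on its +y side, 71 mm from the axis, below the rim; 0.24 to 0.48 kg. It and the yellow cup stand in two places that may be swapped.
- plate_center (a point): Centre of the top of the flat dark steel griddle plate, 62 mm above the counter; z up. Plate 252 mm across on a fixed black body 276 mm across; side handles along its y reach 165 mm from the middle; a steel control block on its -x side reaches 190 mm, its red press button lower than 75 mm above the counter.
- cup_center (a point): Bystander: centre (half-way up) of the loose yellow plastic measuring cup, 82 mm across at the rim, 70 mm high, loop handle on its +y side reaching 70 mm from the axis.
- mill_center (a point): Bystander: centre (half-way up) of the loose glass and steel pepper mill, 58 mm across, 137 mm high.
- reamer_center (a point): Bystander: centre of the loose wooden citrus reamer lying on the counter along its x, 150 mm long, 40 mm thick.
- salt_jar_center (a point): Bystander: centre (half-way up) of the loose white salt jar, 60 mm across, 85 mm high.
- spice_jar_center (a point): Bystander: centre (half-way up) of the loose amber glass spice jar, 48 mm across, 80 mm high.
There are look-alikes about, which are no part of the job. Leave any black or turquoise look-alike of the part that bears brush_grip alone.

How it is judged:
On the way, in this order (a step that is already met when the one before it is completed fails the run):
1. the brush tip is at least 20 mm below the rim, inside the pitcher's mouth (z of brush_tip in the frame of pitcher_mouth below -0.02 m and horizontal distance between brush_tip and pitcher_mouth below 0.045 m), for 0.1 s.
2. the brush head touches the griddle plate, its tip within 60 mm of the plate's centre (contact force between brush_head and griddle above 0.2 N and horizontal distance between brush_tip and plate_center below 0.06 m), for 0.2 s.
At the end, for the whole second after the job is handed in: Brush at rest on its rest: grip within 20 mm of the seat, head to the same side as before, in line within 0.25 rad, level within 0.12 rad; pitcher upright; pitcher, cup, mill, reamer, salt jar and spice jar each within 25 mm of where they began (distance between brush_grip and rest_seat below 0.02 m and x of brush_tip in the frame of rest_seat below -0.1 m and angle between brush_grip's own z axis and vertical below 0.12 rad and angle between the x axis of brush_grip and the x axis of rest_seat, either way round below 0.25 rad and linear speed of brush below 0.02 m/s and angle between pitcher_mouth's own z axis and vertical below 0.1 rad and distance of each of pitcher_mouth, cup_center, mill_center, reamer_center, salt_jar_center, spice_jar_center from where it was at the start of the episode below 0.025 m); the robot touches nothing.
It fails at once if the pitcher is tipped by more than 0.3 rad (angle between pitcher_mouth's own z axis and vertical above 0.3 rad).
It fails at once if the pitcher is shoved more than 25 mm (distance of pitcher_mouth from where it was at the start of the episode above 0.025 m).
It fails at once if the brush is pressed on the griddle with more than 12 N (contact force between brush and griddle above 12 N).
It fails at once if the brush goes into the yellow measuring cup (horizontal distance between brush_tip and cup_center below 0.04 m and height (world z) of brush_tip below 0.06 m).
It fails at once if the cup, mill, reamer, salt jar or spice jar is moved more than 25 mm (distance of any of cup_center, mill_center, reamer_center, salt_jar_center, spice_jar_center from where it was at the start of the episode above 0.025 m).
It also fails if it takes over 56 s, if anything falls off the work surface, if the arm or the gripper's body presses on something with over 40 N, if the wrist force passes 120 N, or if a joint passes its speed limit or range.

## Working session

There is one attempt and no reset: what is moved stays moved. The work goes in short steps, Python scripts to look and compute and a tool call to move; the robot and the scene stay as the last step left them, time stands still between calls to the robot, and variables do not carry over. Pictures are saved under pics/ and viewed, and the job is handed in when it is done.

Besides the shell and the picture viewer there is one more tool, called after "Request:" by a JSON object that holds its "name" and its "arguments". servo_tool: Moves the arm, as the interface text tells. Its arguments: {"type":"object","properties":{"rows":{"type":"array"},"force":{"type":"number"}},"required":["rows"]}

```bash
mkdir -p pics
cat > h.py <<'E'
import numpy as np, cv2
from rig import read_state, eyes, r, spotter
def unproj(c,uv,z=None):
    # pixel -> world using depth or, if z given, plane world z
    K=np.array([[c['fx'],0,c['cx']],[0,c['fy'],c['cy']],[0,0,1.]])
    uv=np.atleast_2d(np.array(uv,float))
    s=cv2.undistortPoints(uv[:,None,:],K,np.array([c['k1'],0,0,0.]))[:,0]
    d=np.c_[s[:,0],-s[:,1],-np.ones(len(s))]
    T=np.array(c['pose'])
    if z is None:
        dep=c['range_z'][uv[:,1].round().astype(int),uv[:,0].round().astype(int)]
    else:
        w=d@T[:3,:3].T; dep=(z-T[2,3])/w[:,2]
    return (d*dep[:,None])@T[:3,:3].T+T[:3,3]
def cloud(c):
    H,W=c['range_z'].shape
    g=np.stack(np.meshgrid(np.arange(W),np.arange(H)),-1).reshape(-1,2)
    return unproj(c,g).reshape(H,W,3)
E
python3 - <<'E'
from h import *
s=read_state();print(s)
for n in ('top','scene'):
    c=eyes.camera(n);cv2.imwrite(f'pics/{n}0.png',cv2.resize(c['pixels'],(800,600)))
    np.savez(f'{n}0.npz',**{k:v for k,v in c.items()})
    print(n,np.array(c['pose']).round(3).tolist(),c['fx'],c['k1'])
    for t in ['brush_grip','brush_tip','rest_seat','pitcher_mouth','plate_center','cup_center','mill_center','reamer_center','salt_jar_center','spice_jar_center']:
        for d in spotter.look_for(n,t)[:3]:
            print(n,t,round(d['conf'],2),np.round(d['point'],1),unproj(c,d['point']).round(3))
E
```

```text
{'t': 0.0, 'joint_pos': array([-1.40960313e+00,  1.24552886e-01,  1.65167894e+00, -1.08930460e-07,
        1.36748993e+00, -8.25959038e-02]), 'joint_vel': array([-1.24020585e-03, -4.66756966e-04, -5.54806720e-04,  2.09736178e-05,
       -4.08146066e-05, -3.79919856e-04]), 'joint_efforts': array([ 2.90357377e-03, -4.23612714e+01, -3.65446794e+01,  7.36026595e-05,
        7.08122257e-03,  2.95770022e-06]), 'tool_pos': array([ 0.15677402, -0.6301819 ,  0.23001917]), 'tool_rot': array([-3.11617053e+00, -3.81736773e-01,  1.31474273e-04]), 'contact_force': array([ 0.98824453, -0.18143407,  0.23765462]), 'ft_torque': array([ 0.02634753, -0.01507562, -0.0084092 ]), 'finger_gap': 0.08516233838212148}
top [[-0.02, 0.997, -0.076, 0.473], [-1.0, -0.018, 0.023, 0.146], [0.021, 0.076, 0.997, 1.121], [0.0, 0.0, 0.0, 1.0]] 398.59480165544795 -0.09598399066382886
top brush_grip 0.96 [116.5 202.4] [[0.539 0.517 0.016]]
top brush_grip 0.79 [197.9 277.4] [[0.328 0.291 0.016]]
top brush_tip 0.77 [202.7 212.5] [[0.505 0.271 0.051]]
top brush_tip 0.7 [221.4 275.2] [[0.333 0.226 0.017]]
top brush_tip 0.52 [
[... 1034 characters left out ...]
 0.64 [295.8 199.1] [[0.51  0.261 0.044]]
scene brush_tip 0.57 [288.4 171.9] [[0.339 0.232 0.01 ]]
scene brush_tip 0.45 [357.6 210.6] [[0.524 0.457 0.021]]
scene rest_seat 0.82 [306.8 229.5] [[0.605 0.299 0.009]]
scene pitcher_mouth 0.93 [234.7 178.3] [[0.393 0.05  0.016]]
scene pitcher_mouth 0.63 [298.9 199.7] [[0.518 0.271 0.05 ]]
scene plate_center 0.96 [129.4 187.9] [[ 0.517 -0.276  0.063]]
scene cup_center 0.97 [233.7 208.9] [[0.541 0.066 0.017]]
scene mill_center 0.63 [254.9 245.5] [[0.755 0.156 0.097]]
scene reamer_center 0.81 [270.  201.4] [[0.517 0.18  0.035]]
scene salt_jar_center 0.66 [201.  257.7] [[0.789 0.011 0.072]]
scene spice_jar_center 0.86 [295. 259.] [[0.757 0.266 0.053]]
```

View pics/top0.png

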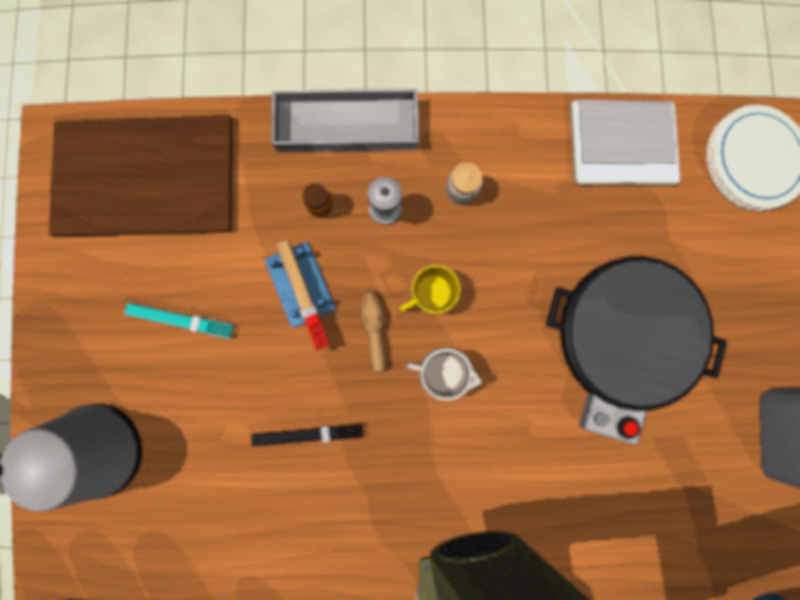

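View pics/scene0.png

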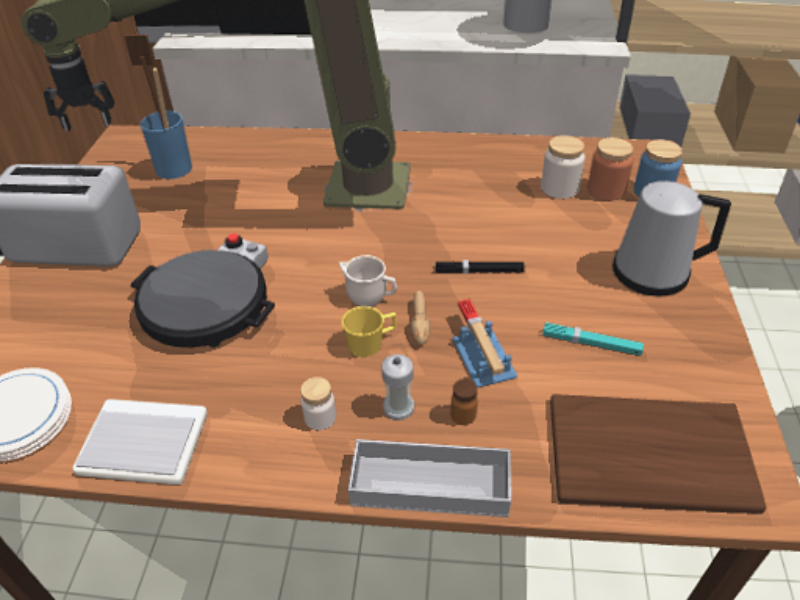

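Three brushes are in view. In top-camera 800x600 pixels they are the wood and red brush on the blue rest at (300,295), a turquoise one at (180,320) and a black one at (308,435). Only the first has a red head and lies on the blue rest, so I'll confirm it in a crop and measure it.

Run:
```python
from h import *
cs={n:dict(np.load(f'{n}0.npz')) for n in('top','scene')}
big=[]
for n,(x0,y0,x1,y1) in {'top':(160,140,330,270),'scene':(190,150,360,280)}.items():
    big.append(cv2.resize(cs[n]['pixels'][y0:y1,x0:x1],(680,520),interpolation=cv2.INTER_CUBIC)[:, :])
cv2.imwrite('pics/crop0.png',cv2.resize(np.hstack(big),(800,306)))
cv2.imwrite('pics/crop1.png',big[0])
for n in cs:
    c=cs[n];P=cloud(c);im=c['pixels'].astype(int);b,g,rr=im[...,0],im[...,1],im[...,2]
    red=(rr>120)&(g<70)&(b<70)&(P[...,2]>.02)&(P[...,1]>.1)
    roi=(P[...,1]>.2)&(P[...,1]<.38)&(P[...,0]>.4)&(P[...,0]<.75)
    brush=roi&(P[...,2]>.044)&(P[...,2]<.06)&((rr>b+40))
    blue=roi&(b>rr+40)&(P[...,2]<.02)
    for nm,m in(('red',red),('brush',brush),('blue',blue)):
        Q=P[m]; mu=Q.mean(0); u,s,vt=np.linalg.svd((Q-mu)[:,:2],full_matrices=0); d=vt[0]*np.sign(vt[0,0])
        t=(Q-mu)[:,:2]@d; w=(Q-mu)[:,:2]@[-d[1],d[0]]
        print(n,nm,m.sum(),mu.round(4),'ang',np.arctan2(d[1],d[0]).round(3),'t',np.percentile(t,[0,2,98,100]).round(3),'w',np.percentile(w,[2,98]).round(3),'z',np.percentile(Q[:,2],[5,50,95]).round(4))
        if nm!='red':
            r_=cv2.minAreaRect((Q[:,:2]*1000).astype(np.float32));print('  rect',r_)
    ys=np.where(m)
```

```text
top red 194 [0.5094 0.2716 0.0549] ang 0.452 t [-0.088 -0.031  0.025  0.454] w [-0.012  0.014] z [0.0405 0.0503 0.0545]
top brush 628 [0.5846 0.2934 0.0514] ang 0.147 t [-0.112 -0.106  0.14   0.157] w [-0.065  0.031] z [0.0473 0.0516 0.0552]
  rect ((612.7129516601562, 295.0386657714844), (91.98899841308594, 275.6222839355469), 88.81484985351562)
top blue 694 [0.5924 0.3055 0.01  ] ang 0.402 t [-0.064 -0.061  0.064  0.068] w [-0.039  0.041] z [0.0065 0.0102 0.0134]
  rect ((593.6004638671875, 306.94195556640625), (131.8420867919922, 82.3305892944336), 21.330551147460938)
scene red 71 [0.5228 0.2696 0.063 ] ang -0.016 t [-0.042 -0.04   0.011  1.004] w [-0.016  0.014] z [0.0442 0.0501 0.0533]
scene brush 364 [0.5892 0.297  0.0512] ang 0.185 t [-0.113 -0.106  0.149  0.156] w [-0.074  0.026] z [0.0464 0.0513 0.0554]
  rect ((616.25048828125, 296.615966796875), (90.61292266845703, 268.86932373046875), 88.7099838256836)
scene blue 377 [0.6101 0.3059 0.0102] ang 0.575 t [-0.084 -0.074  0.059  0.061] w [-0.039  0.051] z [0.006  0.0101 0.0145]
  rect ((597.4415283203125, 306.322021484375), (136.84579467773438, 83.90216064453125), 22.44363021850586)
```

Run:
```python
from h import *
for n in('top','scene'):
    c=dict(np.load(f'{n}0.npz'));P=cloud(c);im=c['pixels'].astype(int);b,g,rr=im[...,0],im[...,1],im[...,2]
    def circ(m,nm):
        Q=P[m];A=np.c_[2*Q[:,:2],np.ones(len(Q))];s=np.linalg.lstsq(A,(Q[:,:2]**2).sum(1),rcond=None)[0]
        print(n,nm,m.sum(),'mean',Q.mean(0).round(4),'fit',s[:2].round(4),'R',np.sqrt(s[2]+s[0]**2+s[1]**2).round(4),'bbox',Q.min(0).round(3),Q.max(0).round(3), cv2.minEnclosingCircle((Q[:,:2]).astype(np.float32)))
    reg=lambda x,y,rad:np.hypot(P[...,0]-x,P[...,1]-y)<rad
    circ(reg(.41,.05,.075)&(P[...,2]>.074)&(P[...,2]<.09)&(abs(rr-b)<50),'pitch rim')
    circ(reg(.56,.066,.06)&(P[...,2]>.062)&(P[...,2]<.08)&(rr>b+50),'cup rim')
    circ(reg(.49,-.277,.16)&(P[...,2]>.055)&(P[...,2]<.07),'plate')
```

```text
top pitch rim 193 mean [0.428  0.0443 0.0791] fit [0.4293 0.0514] R 0.0417 bbox [ 0.389 -0.002  0.074] [0.47  0.096 0.085] ((0.4269990921020508, 0.04680081456899643), 0.05039391294121742)
top cup rim 161 mean [0.5736 0.0733 0.0684] fit [0.5722 0.0723] R 0.0407 bbox [0.534 0.029 0.062] [0.614 0.125 0.075] ((0.5702368021011353, 0.078703872859478), 0.05148185044527054)
top plate 7025 mean [ 0.4902 -0.2881  0.0617] fit [ 0.489  -0.2886] R 0.0936 bbox [ 0.33  -0.426  0.055] [ 0.63  -0.156  0.07 ] ((0.48138028383255005, -0.27734461426734924), 0.15255819261074066)
scene pitch rim 138 mean [0.4326 0.0483 0.0783] fit [0.4324 0.0512] R 0.0413 bbox [ 0.388 -0.002  0.074] [0.475 0.095 0.086] ((0.43304237723350525, 0.046025123447179794), 0.05005049705505371)
scene cup rim 155 mean [0.5717 0.0712 0.0676] fit [0.5751 0.0719] R 0.0401 bbox [0.534 0.028 0.062] [0.618 0.123 0.075] ((0.5724547505378723, 0.07874154299497604), 0.05179733783006668)
scene plate 3302 mean [ 0.5037 -0.2873  0.0613] fit [ 0.4956 -0.2882] R 0.0946 bbox [ 0.331 -0.424  0.055] [ 0.631 -0.158  0.07 ] ((0.48333024978637695, -0.28114941716194153), 0.1547185480594635)
```

View pics/crop1.png

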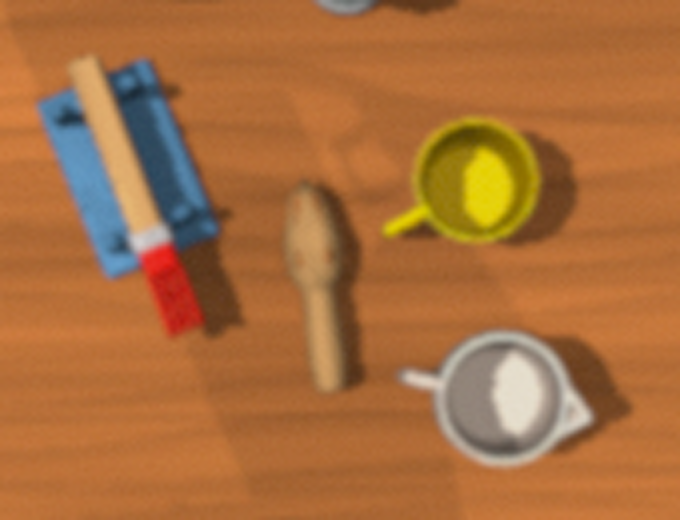

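The crop confirms it: a wooden handle and red head on the blue rest, with the head at crop pixel (172,290). Next I'll fit the brush axis and the rest slab.

Run:
```python
from h import *
from scipy import ndimage
for n in('top','scene'):
    c=dict(np.load(f'{n}0.npz'));P=cloud(c);im=c['pixels'].astype(int);b,g,rr=im[...,0],im[...,1],im[...,2]
    roi=(P[...,1]>.22)&(P[...,1]<.38)&(P[...,0]>.44)&(P[...,0]<.70)&(P[...,2]>.040)&(P[...,2]<.062)&(rr>b+15)
    L,k=ndimage.label(roi);i=1+np.argmax(ndimage.sum(roi,L,range(1,k+1)));m=L==i
    Q=P[m];rc=cv2.minAreaRect((Q[:,:2]*1000).astype(np.float32));print(n,m.sum(),rc)
    mu=Q.mean(0);d=np.linalg.svd((Q-mu)[:,:2],full_matrices=0)[2][0];d*=np.sign(d[0])
    t=(Q-mu)[:,:2]@d;print(' pca',mu.round(4),np.arctan2(d[1],d[0]).round(3),'ends',(mu[:2]+t.min()*d).round(4),(mu[:2]+t.max()*d).round(4),'len',np.ptp(t).round(4))
    R=Q[(im[m][:,2]>110)&(im[m][:,1]<80)];print(' red extents along',((R-mu)[:,:2]@d).min(),((R-mu)[:,:2]@d).max(), 'z slope',np.polyfit(t,Q[:,2],1))
    horn=(P[...,1]>.22)&(P[...,1]<.38)&(P[...,0]>.5)&(P[...,0]<.70)&(b>rr+20)&(P[...,2]>.040)
    L,k=ndimage.label(horn)
    for j in range(1,k+1):
        if (L==j).sum()>3: print('  horn',P[L==j].mean(0).round(3),(L==j).sum())
```

```text
top 396 ((604.3848266601562, 309.0748596191406), (128.86154174804688, 22.471664428710938), 20.65870475769043)
 pca [0.6042 0.3085 0.0517] 0.366 ends [0.5444 0.2856] [0.6647 0.3317] len 0.1289Traceback (most recent call last):
  File "<stdin>", line 10, in <module>
    return umr_minimum(a, axis, None, out, keepdims, initial, where)
ValueError: zero-size array to reduction operation minimum which has no identity
```

```bash
cat >> h.py <<'E'
from scipy.spatial.transform import Rotation as Rn
def go(x,y,z=None,yaw=None):
    "deltas in tool axes (mm) and turn, to TCP target; yaw= angle of tool x"
    s=read_state();R=Rn.from_rotvec(s['tool_rot']).as_matrix();p=s['tool_pos']
    a=np.arctan2(R[1,0],R[0,0]);turn=0 if yaw is None else -((yaw-a+np.pi)%(2*np.pi)-np.pi)
    d=np.array([x,y,p[2] if z is None else z])-p
    print('t',round(s['t'],2),'pos',p.round(4),'yaw',a.round(3),'tilt',np.arccos(-R[2,2]).round(4),'gap',round(s['finger_gap'],4),'F',s['contact_force'].round(2),'M',s['ft_torque'].round(2),'j',np.round(s['joint_pos'],2))
    R2=R@Rn.from_rotvec([0,0,turn]).as_matrix()
    print('shift now',(R.T@d*1000).round(1),'after turn',(R2.T@d*1000).round(1),'turn',round(turn,3))
S=np.array([.5968,.306]);U=np.array([np.cos(.368),np.sin(.368)])
E
python3 -c "
from h import *
go(*(S+U*.067),yaw=.368)"
```

```text
t 1.1 pos [ 0.1569 -0.6308  0.2313] yaw 0.244 tilt 0.0 gap 0.0855 F [-0.1   0.24  0.01] M [0.05 0.03 0.02] j [-1.41  0.12  1.65 -0.    1.37 -0.08]
shift now [ 719.5 -811.2   -0. ] after turn [ 814.5 -715.8   -0. ] turn -0.124
```

Request:
{"name": "servo_tool", "arguments": {"rows": [[[0,0,0,-0.06,-1],[0,0,0,-0.064,-1],[30,-26.5,0,0,-1],[30,-26.5,0,0,-1],[30,-26.5,0,0,-1],[30,-26.5,0,0,-1],[30,-26.5,0,0,-1],[30,-26.5,0,0,-1],[30,-26.5,0,0,-1],[30,-26.5,0,0,-1]]], "force": 20}}

```text
t: 1.93
tool_pos: [0.305, -0.3449, 0.2315]
tool_rot: [3.088, 0.573, 0.001]
contact_force: [1.0, 0.6, 0.2]
finger_gap: 0.0851
```

Request:
{"name": "servo_tool", "arguments": {"rows": [[[30,-26.5,0,0,-1],[30,-26.5,0,0,-1],[30,-26.5,0,0,-1],[30,-26.5,0,0,-1],[30,-26.5,0,0,-1],[30,-26.5,0,0,-1],[30,-26.5,0,0,-1],[30,-26.5,0,0,-1],[30,-26.5,0,0,-1],[30,-26.5,0,0,-1]]]}}

```text
t: 2.77
tool_pos: [0.4898, 0.0106, 0.2317]
tool_rot: [3.088, 0.575, 0.002]
contact_force: [0.7, -1.4, 0.6]
finger_gap: 0.0853
```

Request:
{"name": "servo_tool", "arguments": {"rows": [[[30,-26.5,0,0,-1],[30,-26.5,0,0,-1],[30,-26.5,0,0,-1],[30,-26.5,0,0,-1],[30,-26.5,0,0,-1],[30,-26.5,0,0,-1],[30,-26.5,0,0,-1],[30,-26.5,0,0,-1],[0,0,30,0,-1],[0,0,30,0,-1]]]}}

```text
t: 3.6
tool_pos: [0.6393, 0.2957, 0.1735]
tool_rot: [-3.087, -0.579, -0.01]
contact_force: [-0.3, -0.7, 0.1]
finger_gap: 0.0854
```

```bash
python3 -c "
from h import *
go(*(S+U*.067),z=.031,yaw=.368)
c=eyes.camera('top');cv2.imwrite('pics/t1.png',cv2.resize(c['pixels'][100:290,120:330],(800,600)))"
```

```text
t 3.6 pos [0.6393 0.2957 0.1735] yaw 0.371 tilt 0.0064 gap 0.0854 F [-0.29 -0.74  0.12] M [ 0.02  0.04 -0.02] j [0.36 0.27 1.57 0.   1.29 1.56]
shift now [ 30.2 -24.9 142.7] after turn [ 30.1 -25.  142.7] turn 0.003
```

View pics/t1.png

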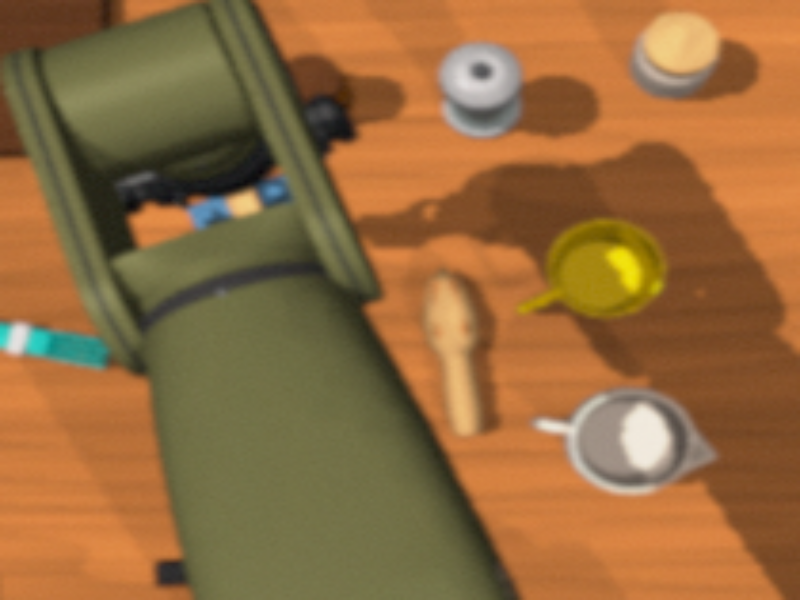

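The arm covers the brush in this view. The spice jar is hidden behind the gripper at about (310,90), but I work out a few cm of clearance. I'll let the arm settle, then measure.

Request:
{"name": "servo_tool", "arguments": {"rows": [[[0,0,0,0,-1],[0,0,0,0,-1]]]}}

```text
t: 3.82
tool_pos: [0.6368, 0.2924, 0.1714]
tool_rot: [3.089, 0.574, -0.001]
contact_force: [0.4, 0.8, 0.7]
finger_gap: 0.0855
```

```bash
python3 -c "
from h import *
go(*(S+U*.067),z=.031,yaw=.368)"
```

```text
t 3.82 pos [0.6368 0.2924 0.1714] yaw 0.368 tilt 0.0009 gap 0.0855 F [0.39 0.85 0.67] M [ 0.06  0.03 -0.02] j [ 0.35  0.27  1.58 -0.    1.29  1.56]
shift now [ 34.7 -27.1 140.4] after turn [ 34.7 -27.1 140.4] turn -0.0
```

Request:
{"name": "servo_tool", "arguments": {"rows": [[[35,-27,0,0,-1],[0,0,30,0,-1],[0,0,35,0,-1],[0,0,35,0,-1],[0,0,20,0,-1],[0,0,15,0,-1],[0,0,0,0,-1],[0,0,0,0,-1]]]}}

```text
t: 4.48
tool_pos: [0.6596, 0.3282, 0.0381]
tool_rot: [-3.088, -0.574, -0.003]
contact_force: [0.6, 0.5, 0.8]
finger_gap: 0.0851
```

```bash
python3 -c "
from h import *
go(*(S+U*.067),z=.036,yaw=.368)
c=eyes.camera('scene');cv2.imwrite('pics/s2.png',cv2.resize(c['pixels'][150:300,220:420],(800,600)))"
```

```text
t 4.48 pos [0.6596 0.3282 0.0381] yaw 0.367 tilt 0.002 gap 0.0851 F [0.6  0.54 0.79] M [ 0.03 -0.01  0.01] j [ 0.39  0.47  1.56 -0.    1.1   1.59]
shift now [ 0.3 -1.9  2.1] after turn [ 0.4 -1.9  2.1] turn -0.001
```

View pics/s2.png

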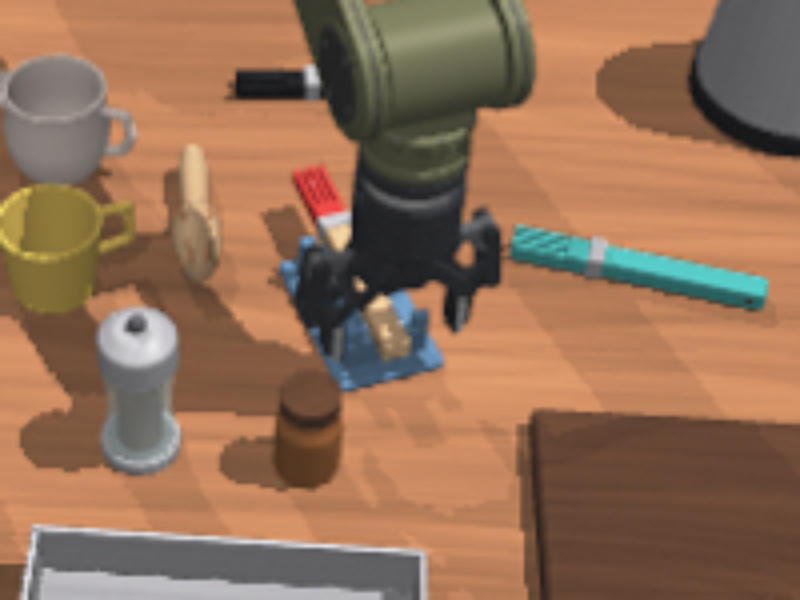

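The fingers straddle the handle's tail end at (393,335), clear of the horns, so I'll close gently.

Request:
{"name": "servo_tool", "arguments": {"rows": [[[0,-2,2,0,-1],[0,0,0,0,1],[0,0,0,0,1],[0,0,0,0,1],[0,0,0,0,1],[0,0,0,0,1],[0,0,0,0,1],[0,0,0,0,1]]], "force": 20}}

```text
t: 5.2
tool_pos: [0.658, 0.3301, 0.0346]
tool_rot: [-3.089, -0.574, -0.0]
contact_force: [-0.1, 0.4, 1.3]
finger_gap: 0.0216
```

Request:
{"name": "servo_tool", "arguments": {"rows": [[[0,0,0,0,1],[0,0,-5,0,1],[0,0,-15,0,1],[0,0,-15,0,1],[0,0,-15,0,1],[0,0,0,0,1]]]}}

```text
t: 5.7
tool_pos: [0.6609, 0.3314, 0.0909]
tool_rot: [-3.087, -0.574, -0.014]
contact_force: [0.6, -0.2, 0.8]
finger_gap: 0.0214
```

```bash
python3 -c "
from h import *
go(*(S+U*.067),z=.036,yaw=.368)
c=eyes.camera('scene');cv2.imwrite('pics/s3.png',cv2.resize(c['pixels'][150:300,220:420],(800,600)))"
```

```text
t 5.7 pos [0.6609 0.3314 0.0909] yaw 0.368 tilt 0.0093 gap 0.0214 F [ 0.63 -0.16  0.84] M [ 0.01 -0.09  0.03] j [0.39 0.42 1.54 0.   1.17 1.6 ]
shift now [-2.5  0.6 54.9] after turn [-2.5  0.6 54.9] turn -0.0
```

View pics/s3.png

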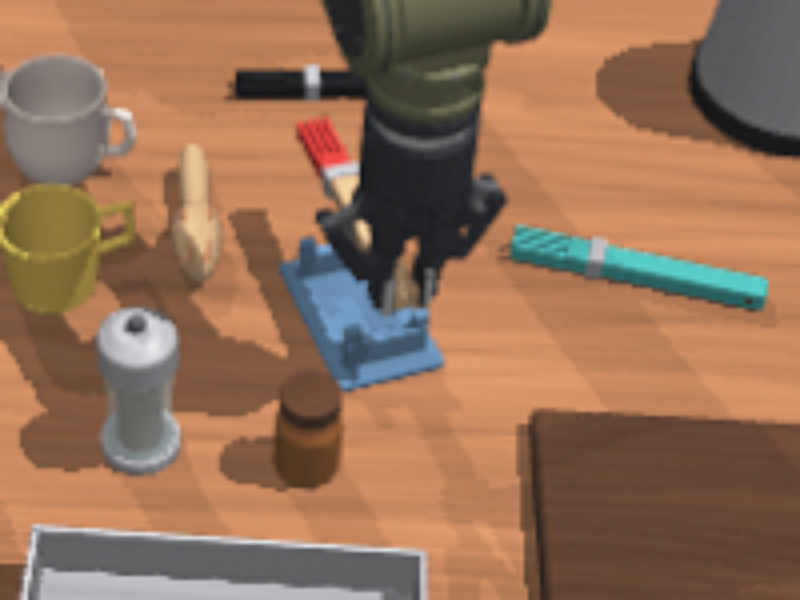

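The brush has lifted. I'll measure its pitch from depth.

```bash
cat >> h.py <<'E'
def brush(cams=('scene','top'),save=None):
    s=read_state();R=Rn.from_rotvec(s['tool_rot']).as_matrix();p=s['tool_pos'];a=R[:2,0]
    for n in cams:
        c=eyes.camera(n);P=cloud(c);im=c['pixels'].astype(int);b,g,rr=im[...,0],im[...,1],im[...,2]
        d=P-p;t=d[...,0]*a[0]+d[...,1]*a[1];w=d[...,0]*a[1]-d[...,1]*a[0]
        m=(t<.02)&(t>-.21)&(abs(w)<.045)&(rr>100)&(g<80)&(b<80)&(c['range_z']>0)&(P[...,2]>.005)
        h=(t<.02)&(t>-.16)&(abs(w)<.02)&(rr>b+15)&(g>90)&(P[...,2]>.03)
        if m.sum()>5:
            T,Z,W=t[m],P[...,2][m],w[m];k=np.polyfit(T,Z,1)
            print(n,'red',m.sum(),'t',np.percentile(T,[2,50,98]).round(4),'z',np.percentile(Z,[2,50,98]).round(4),'w',W.mean().round(4),'slope',k.round(3),'tipxyz',P[m][np.argsort(T)[:8]].mean(0).round(4))
        if h.sum()>8: 
            T,Z=t[h],P[...,2][h];print(n,'handle',h.sum(),'t',np.percentile(T,[2,98]).round(3),'slope',np.polyfit(T,Z,1).round(4))
        if save: cv2.imwrite(f'pics/{save}_{n}.png',cv2.resize(c['pixels'],(800,600)))
E
python3 -c "
from h import *
go(.5,.3)
brush()"
```

```text
t 5.75 pos [0.6602 0.3311 0.0891] yaw 0.368 tilt 0.0074 gap 0.0211 F [-0.34  0.02 -1.55] M [ 0.03 -0.02  0.02] j [0.39 0.42 1.54 0.   1.17 1.6 ]
shift now [-160.7  -28.6   -1.2] after turn [-160.7  -28.6   -1.2] turn 0
scene red 92 t [-0.1872 -0.1615 -0.0055] z [0.0932 0.1027 0.267 ] w 0.0012 slope [0.54  0.193] tipxyz [0.4888 0.2611 0.0979]
scene handle 728 t [-0.157  0.019] slope [-0.6746  0.3274]
top red 13 t [-0.128  -0.0562 -0.0188] z [0.0054 0.0086 0.3476] w 0.004 slope [2.765 0.329] tipxyz [0.59   0.2805 0.0919]
top handle 1389 t [-0.158  0.017] slope [-0.5333  0.3955]
```

The brush is still level, so gravity alone doesn't overcome the pads. The tool can't tilt, which means the brush has to swing head-down about the pads. I'll try quick vertical reversals in free air.

Request:
{"name": "servo_tool", "arguments": {"rows": [[[0,0,-35,0,1],[0,0,-41,0,1],[0,0,-41,0,1],[0,0,-41,0,1],[0,0,41,0,1],[0,0,41,0,1],[0,0,-41,0,1],[0,0,-41,0,1],[0,0,0,0,1],[0,0,0,0,1]]]}}

```text
t: 6.68
tool_pos: [0.6593, 0.3306, 0.246]
tool_rot: [-3.087, -0.574, -0.01]
contact_force: [0.2, -0.4, 0.0]
finger_gap: 0.0216
```

```bash
python3 -c "
from h import *
go(.5,.3)
brush(('scene',),'j1')"
```

```text
t 6.68 pos [0.6593 0.3306 0.246 ] yaw 0.368 tilt 0.0063 gap 0.0216 F [ 0.2  -0.44  0.01] M [ 0.06 -0.08  0.01] j [0.39 0.3  1.42 0.   1.41 1.6 ]
shift now [-159.7  -28.7   -1. ] after turn [-159.7  -28.7   -1. ] turn 0
scene red 103 t [-0.1867 -0.1618 -0.0145] z [0.2427 0.256  0.2903] w 0.0032 slope [0.424 0.324] tipxyz [0.4868 0.2602 0.2519]
scene handle 537 t [-0.157  0.019] slope [-0.4364  0.4733]
```

View pics/j1_scene.png

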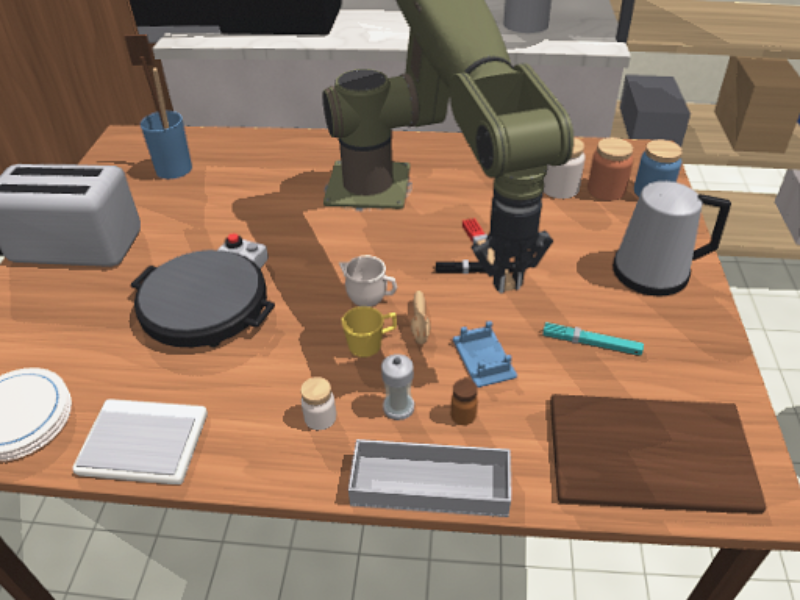

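The brush stayed level: the tip's top surface is at 0.252 with the TCP at 0.246. I'll use the fixed rest as a lever instead:
1. Put the brush back and regrip it just head-side of the middle.
2. Shift it along its axis so the tail lies over the head-side saddle.
3. Press down so the tail is levered up and the head goes down.

Request:
{"name": "servo_tool", "arguments": {"rows": [[[0,0,40,0,1],[0,0,40,0,1],[0,0,40,0,1],[0,0,35,0,1],[0,0,25,0,1],[0,0,15,0,1],[0,0,10,0,1],[0,0,0,0,1]]]}}

```text
t: 7.4
tool_pos: [0.6574, 0.3299, 0.0357]
tool_rot: [3.088, 0.574, -0.003]
contact_force: [0.7, 0.4, -0.3]
finger_gap: 0.0214
```

```bash
python3 -c "
from h import *
go(.658,.3301,.036,.368)
c=eyes.camera('scene');cv2.imwrite('pics/s4.png',cv2.resize(c['pixels'][150:300,220:420],(800,600)))"
```

```text
t 7.4 pos [0.6574 0.3299 0.0357] yaw 0.368 tilt 0.0022 gap 0.0214 F [ 0.74  0.4  -0.29] M [ 0.02 -0.06 -0.01] j [0.39 0.47 1.57 0.   1.1  1.6 ]
shift now [ 0.6 -0.  -0.3] after turn [ 0.6 -0.  -0.3] turn -0.0
```

View pics/s4.png

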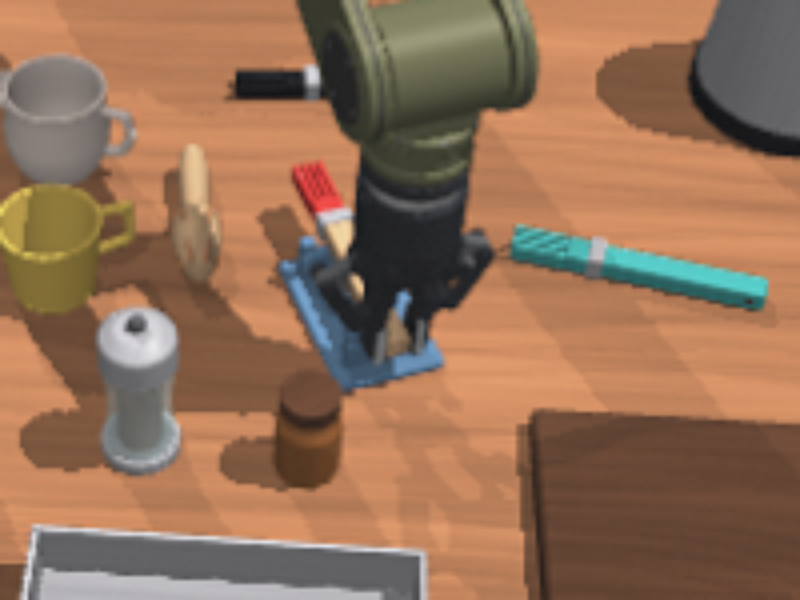

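The brush is on the rest, head at (315,185) as at the start. I'll regrip at about -22 mm.

Request:
{"name": "servo_tool", "arguments": {"rows": [[[0,0,0,0,-0.3],[0,0,0,0,-0.3],[0,0,-30,0,-0.3],[-30,0,-15,0,-0.3],[-35,0,0,0,-0.3],[-24,0,0,0,-0.3],[0,0,15,0,-0.3],[0,0,15,0,-0.3],[0,0,0,0,-0.3],[0,0,0,0,-0.3]]]}}

```text
t: 8.28
tool_pos: [0.5748, 0.298, 0.0511]
tool_rot: [3.088, 0.574, -0.003]
contact_force: [-0.0, 0.4, -0.2]
finger_gap: 0.0555
```

```bash
python3 -c "
from h import *
go(*(S-U*.022),.039,.368)
c=eyes.camera('scene');cv2.imwrite('pics/s5.png',cv2.resize(c['pixels'][150:300,220:420],(800,600)))"
```

```text
t 8.28 pos [0.5748 0.298  0.0511] yaw 0.368 tilt 0.0019 gap 0.0555 F [-0.04  0.39 -0.18] M [ 0.03  0.04 -0.01] j [0.4  0.29 1.78 0.   1.07 1.6 ]
shift now [ 1.5  0.4 12.1] after turn [ 1.5  0.4 12.1] turn -0.0
```

View pics/s5.png

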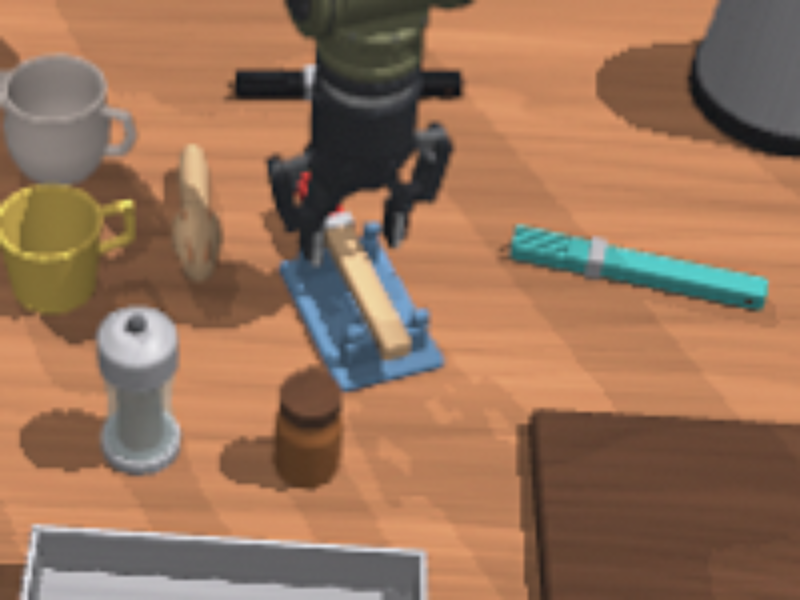

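The brush is correctly seated, with its tail at (395,340), and the open fingers are above it. I'll descend and close.

Request:
{"name": "servo_tool", "arguments": {"rows": [[[2,0,12,0,-0.3],[0,0,0,0,-0.3],[0,0,0,0,1],[0,0,0,0,1],[0,0,0,0,1],[0,0,0,0,1],[0,0,0,0,1],[0,0,0,0,1]]], "force": 20}}

```text
t: 9.0
tool_pos: [0.5768, 0.2988, 0.0405]
tool_rot: [-3.089, -0.574, -0.001]
contact_force: [1.3, -0.0, -0.0]
finger_gap: 0.0212
```

Request:
{"name": "servo_tool", "arguments": {"rows": [[[0,0,-12,0,1],[0,0,-20,0,1],[-20,0,0,0,1],[-20,0,0,0,1],[-20,0,0,0,1],[0,0,0,0,1],[0,0,0,0,1]]]}}

```text
t: 9.58
tool_pos: [0.5203, 0.2771, 0.073]
tool_rot: [-3.088, -0.575, -0.001]
contact_force: [0.6, -0.4, -0.9]
finger_gap: 0.0214
```

```bash
python3 -c "
from h import *
go(*(S-U*.080),.039,.368)
brush(('scene','top'),'k1')"
```

```text
t 9.58 pos [0.5203 0.2771 0.073 ] yaw 0.368 tilt 0.0008 gap 0.0214 F [ 0.58 -0.38 -0.88] M [-0.02 -0.    0.02] j [0.4  0.14 1.91 0.   1.09 1.6 ]
shift now [ 1.7  0.6 34.1] after turn [ 1.7  0.6 34.1] turn -0.0
scene red 34 t [-0.087  -0.0648  0.0076] z [0.0765 0.0834 0.2039] w 0.0117 slope [0.806 0.143] tipxyz [0.4447 0.2441 0.0813]
scene handle 615 t [-0.157  0.019] slope [-1.326   0.2991]
top red 76 t [-0.0647 -0.0535 -0.0374] z [0.0794 0.0849 0.3595] w -0.0039 slope [6.221 0.46 ] tipxyz [0.4574 0.2631 0.1477]
top handle 1671 t [-0.158  0.017] slope [-0.8044  0.3628]
```

View pics/k1_scene.png

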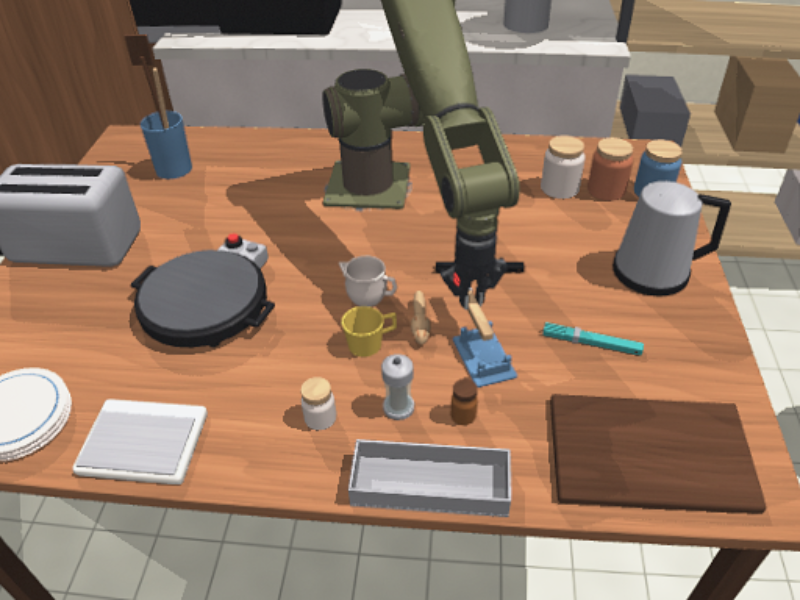

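The tail lies over the rest and the fingers are just off the slab. I'll press down slowly.

Request:
{"name": "servo_tool", "arguments": {"rows": [[[0,0,15,0,1],[0,0,15,0,1],[0,0,3,0,1],[0,0,3,0,1],[0,0,3,0,1],[0,0,3,0,1],[0,0,0,0,1]]]}}

```text
t: 10.27
tool_pos: [0.5212, 0.2774, 0.032]
tool_rot: [3.088, 0.574, -0.002]
contact_force: [-6.4, -2.0, 7.3]
finger_gap: 0.0214
```

```bash
python3 -c "
from h import *
go(*(S-U*.080),.024,.368)"
```

```text
t 10.27 pos [0.5212 0.2774 0.032 ] yaw 0.368 tilt 0.0013 gap 0.0214 F [-6.42 -1.96  7.29] M [-0.4   0.75 -0.  ] j [ 0.4   0.2   1.93 -0.    1.02  1.6 ]
shift now [0.9 0.5 8. ] after turn [0.9 0.5 8. ] turn -0.0
```

Request:
{"name": "servo_tool", "arguments": {"rows": [[[0,0,3,0,1],[0,0,3,0,1],[0,0,2,0,1],[0,0,1,0,1],[0,0,0,0,1]]]}}

```text
t: 10.68
tool_pos: [0.5222, 0.2778, 0.0253]
tool_rot: [3.089, 0.575, 0.001]
contact_force: [-8.6, -4.0, 16.5]
finger_gap: 0.0213
```

```bash
python3 -c "
from h import *
go(*(S-U*.080),.024,.368)
brush(('scene',),'k2')
c=eyes.camera('scene');cv2.imwrite('pics/k2c.png',cv2.resize(c['pixels'][150:270,240:400],(800,600)))
"
```

```text
t 10.68 pos [0.5222 0.2778 0.0253] yaw 0.368 tilt 0.0007 gap 0.0213 F [-8.55 -3.99 16.45] M [-0.61  1.22  0.02] j [ 0.4   0.21  1.93 -0.    1.    1.6 ]
shift now [-0.3  0.5  1.3] after turn [-0.3  0.5  1.3] turn -0.0
scene red 31 t [-0.1087 -0.0801  0.0127] z [0.0106 0.0214 0.3274] w 0.0054 slope [-0.201  0.066] tipxyz [0.4246 0.2459 0.1697]
scene handle 672 t [-0.158  0.018] slope [-1.2157  0.2849]
```

View pics/k2c.png

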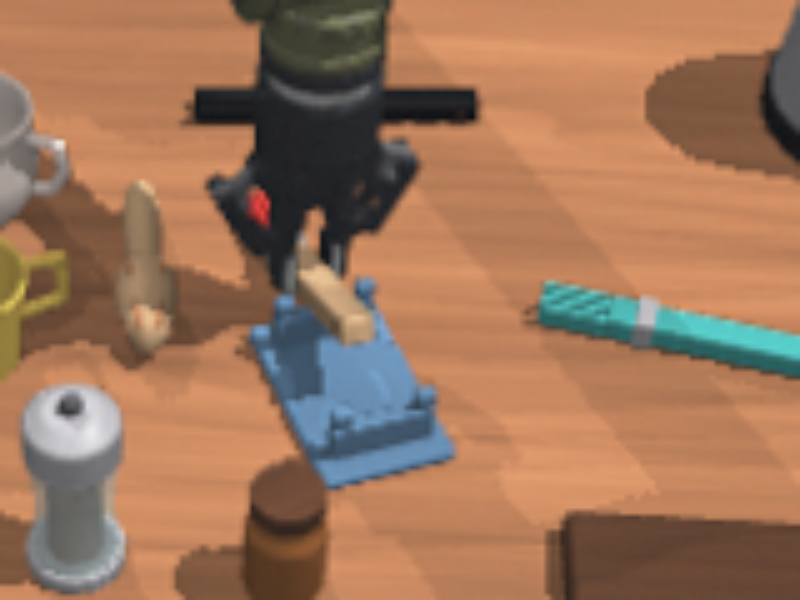

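The tail is now levered up at (345,320). I'll lift and measure the pitch from the tail and head.

Request:
{"name": "servo_tool", "arguments": {"rows": [[[0,0,-20,0,1],[0,0,-40,0,1],[0,0,-40,0,1],[0,0,-20,0,1],[0,0,0,0,1],[0,0,0,0,1]]]}}

```text
t: 11.28
tool_pos: [0.5224, 0.2779, 0.1439]
tool_rot: [-3.088, -0.574, -0.007]
contact_force: [-0.2, -0.5, -1.1]
finger_gap: 0.0216
```

```bash
cat >> h.py <<'E'
def pitch(cams=('scene','top')):
    s=read_state();R=Rn.from_rotvec(s['tool_rot']).as_matrix();p=s['tool_pos'];a=R[:2,0]
    for n in cams:
        c=eyes.camera(n);P=cloud(c);im=c['pixels'].astype(int);b,g,rr=im[...,0],im[...,1],im[...,2]
        d=P-p;t=d[...,0]*a[0]+d[...,1]*a[1];w=d[...,0]*a[1]-d[...,1]*a[0]
        ok=(c['range_z']>0)&(abs(w)<.02)&(abs(d[...,2])<.15)
        h=ok&(t>.018)&(t<.11)&(rr>b+25)&(P[...,2]>.055)
        k=ok&(t<-.03)&(t>-.14)&(rr>100)&(g<90)&(b<90)
        for nm,m in(('tail',h),('head',k)):
            if m.sum()>6:
                f=np.polyfit(t[m],d[...,2][m],1);print(n,nm,m.sum(),'slope',f.round(3),'ang',np.arctan(f[0]).round(3),'t',t[m].min().round(3),t[m].max().round(3),'z',P[...,2][m].min().round(4),P[...,2][m].max().round(4),'w',w[m].mean().round(4),'d range',d[...,2][m].min().round(3),d[...,2][m].max().round(3))
    return c
E
python3 -c "
from h import *
go(*(S-U*.080),.024,.368)
c=pitch(('top','scene'))
cv2.imwrite('pics/k3.png',cv2.resize(c['pixels'][100:270,200:426],(800,600)))
"
```

```text
t 11.28 pos [0.5224 0.2779 0.1439] yaw 0.368 tilt 0.0046 gap 0.0216 F [-0.17 -0.51 -1.1 ] M [ 0.01 -0.01  0.01] j [0.4  0.06 1.87 0.   1.21 1.6 ]
shift now [ -1.    0.6 119.9] after turn [ -1.    0.6 119.9] turn -0.0
top tail 9 slope [-1.902  0.207] ang -1.087 t 0.084 0.088 z 0.1824 0.1912 w 0.0006 d range 0.039 0.047
top head 113 slope [1.703 0.099] ang 1.04 t -0.08 -0.033 z -0.003 0.2902 w -0.0017 d range -0.147 0.146
scene tail 142 slope [0.335 0.015] ang 0.324 t 0.019 0.09 z 0.1523 0.1938 w 0.003 d range 0.008 0.05
```

View pics/k3.png

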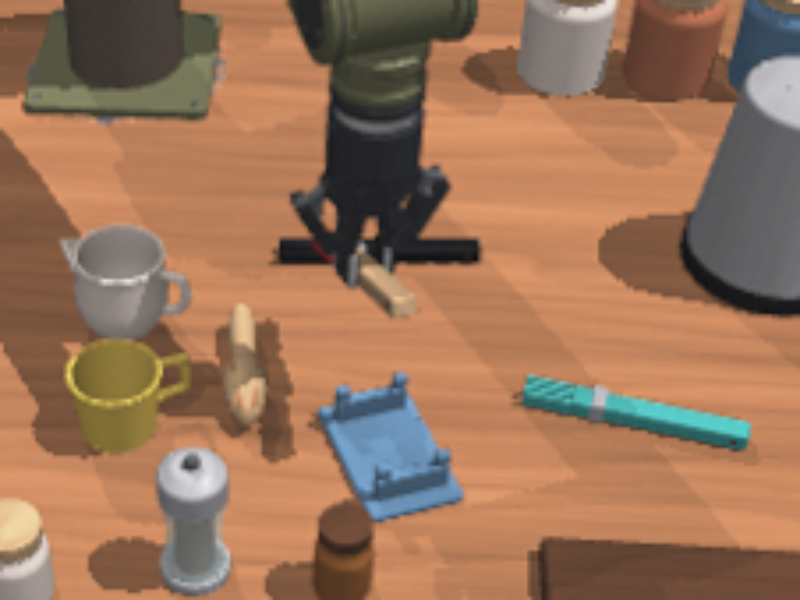

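The handle pitch is about 0.4 rad. I want roughly 0.55 for rim clearance, so I'll press again with the fingers 8 mm closer to the saddle.

Request:
{"name": "servo_tool", "arguments": {"rows": [[[8,0,20,0,1],[0,0,35,0,1],[0,0,30,0,1],[0,0,10,0,1],[0,0,6,0,1],[0,0,4,0,1],[0,0,4,0,1],[0,0,3,0,1],[0,0,3,0,1],[0,0,0,0,1]]]}}

```text
t: 12.22
tool_pos: [0.5299, 0.2808, 0.029]
tool_rot: [-3.088, -0.575, -0.006]
contact_force: [-1.5, -0.0, 5.5]
finger_gap: 0.0214
```

```bash
python3 -c "
from h import *
go(*(S-U*.072),.028,.368)"
```

```text
t 12.22 pos [0.5299 0.2808 0.029 ] yaw 0.368 tilt 0.0037 gap 0.0214 F [-1.5  -0.05  5.54] M [-0.11  0.26  0.04] j [ 0.4   0.22  1.91 -0.    1.01  1.6 ]
shift now [-0.5  0.6  1. ] after turn [-0.5  0.6  1. ] turn -0.0
```

Request:
{"name": "servo_tool", "arguments": {"rows": [[[0,0,2,0,1],[0,0,2,0,1],[0,0,2,0,1],[0,0,2,0,1],[0,0,0,0,1]]]}}

```text
t: 12.63
tool_pos: [0.5311, 0.2813, 0.0258]
tool_rot: [-3.088, -0.575, -0.008]
contact_force: [-12.2, -5.4, 30.1]
finger_gap: 0.0213
```

Request:
{"name": "servo_tool", "arguments": {"rows": [[[0,0,0,0,1],[0,0,-20,0,1],[0,0,-40,0,1],[0,0,-40,0,1],[0,0,-40,0,1],[0,0,0,0,1],[0,0,0,0,1]]]}}

```text
t: 13.22
tool_pos: [0.5308, 0.2813, 0.1639]
tool_rot: [-3.086, -0.574, -0.015]
contact_force: [-0.2, -0.3, -0.8]
finger_gap: 0.0215
```

```bash
python3 -c "
from h import *
go(.431,.0513,.2,.368)
c=pitch(('top','scene'))
cv2.imwrite('pics/k4.png',cv2.resize(c['pixels'][100:270,200:426],(800,600)))
"
```

```text
t 13.22 pos [0.5308 0.2813 0.1639] yaw 0.368 tilt 0.01 gap 0.0215 F [-0.21 -0.31 -0.81] M [-0.   -0.03  0.06] j [0.4  0.06 1.83 0.   1.24 1.6 ]
shift now [-175.5  178.7  -37.9] after turn [-175.5  178.6  -37.9] turn -0.0
top head 114 slope [1.69  0.102] ang 1.036 t -0.081 -0.035 z 0.1358 0.3128 w -0.0019 d range -0.028 0.149
scene tail 138 slope [0.345 0.019] ang 0.332 t 0.019 0.086 z 0.1782 0.2191 w 0.0031 d range 0.014 0.055
```

View pics/k4.png

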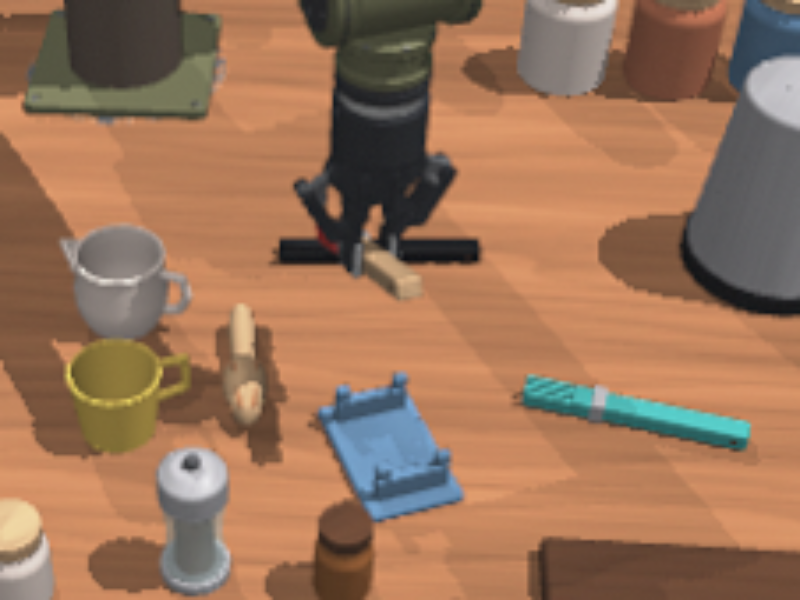

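The view shows the handle still pitched but not much steeper. I need a cleaner angle from a binned top-face profile.

```bash
cat >> h.py <<'E'
def prof(n,lo=-.16,hi=.12,wmax=.012):
    s=read_state();R=Rn.from_rotvec(s['tool_rot']).as_matrix();p=s['tool_pos'];a=R[:2,0]
    c=eyes.camera(n);P=cloud(c);im=c['pixels'].astype(int);b,g,rr=im[...,0],im[...,1],im[...,2]
    d=P-p;t=d[...,0]*a[0]+d[...,1]*a[1];w=d[...,0]*a[1]-d[...,1]*a[0];z=d[...,2]
    ok=(c['range_z']>0)&(abs(w)<wmax)&(abs(z)<.14)&(rr>b+25)
    red=ok&(rr>1.8*g)
    for x in np.arange(lo,hi,.01):
        m=ok&(t>=x)&(t<x+.01)
        if m.sum()>1: print(n,f't {x:.2f}..',m.sum(),'red',(red&m).sum(),'z',np.percentile(z[m],[0,50,100]).round(3),'w',w[m].mean().round(3))
    return c
E
python3 -c "
from h import *
prof('top');prof('scene',-.12,.1)
"
```

```text
top t -0.08.. 27 red 24 z [-0.027 -0.015 -0.012] w -0.002
top t -0.07.. 34 red 34 z [-0.023 -0.01  -0.004] w -0.002
top t -0.06.. 34 red 34 z [-0.009 -0.004  0.001] w -0.001
top t -0.05.. 26 red 13 z [-0.003  0.001  0.005] w -0.002
top t -0.04.. 23 red 0 z [0.002 0.007 0.139] w -0.0
top t -0.03.. 20 red 0 z [0.004 0.008 0.011] w 0.002
scene t -0.08.. 2 red 2 z [-0.028 -0.026 -0.024] w 0.012
scene t -0.03.. 2 red 0 z [0.01 0.01 0.01] w -0.005
scene t -0.02.. 3 red 0 z [0.015 0.015 0.015] w -0.005
scene t -0.01.. 5 red 0 z [0.018 0.02  0.039] w -0.005
scene t -0.00.. 7 red 0 z [0.002 0.022 0.025] w 0.002
scene t 0.01.. 20 red 0 z [-0.127  0.027  0.079] w 0.004
scene t 0.02.. 15 red 0 z [0.018 0.03  0.034] w 0.005
scene t 0.03.. 13 red 0 z [0.021 0.032 0.038] w 0.003
scene t 0.04.. 18 red 0 z [0.023 0.04  0.042] w 0.005
scene t 0.05.. 15 red 0 z [0.026 0.04  0.047] w 0.006
scene t 0.06.. 14 red 0 z [0.034 0.047 0.051] w 0.003
scene t 0.07.. 22 red 0 z [0.038 0.052 0.055] w 0.003
scene t 0.08.. 39 red 0 z [0.038 0.047 0.057] w 0.0
```

The pitch is 0.42 rad, the brush has slid up to about 12.7 mm above the TCP, and the tip is about 28 mm below it. Now there is enough drop to push the head end against the fixed saddle wall from the tail side, which steepens it with less force.

Request:
{"name": "servo_tool", "arguments": {"rows": [[[36,0,0,0,1],[37,0,0,0,1],[37,0,0,0,1],[37,0,0,0,1],[36,0,0,0,1],[36,0,0,0,1],[0,0,30,0,1],[0,0,35,0,1],[0,0,0,0,1],[0,0,0,0,1]]]}}

```text
t: 14.25
tool_pos: [0.7292, 0.3575, 0.0865]
tool_rot: [3.086, 0.574, -0.017]
contact_force: [-0.5, 0.3, -0.9]
finger_gap: 0.0212
```

```bash
python3 -c "
from h import *
go(*(S+U*.149),.052,.368)
prof('top');c=prof('scene',-.12,.1)
cv2.imwrite('pics/k5.png',cv2.resize(c['pixels'][140:310,230:456],(800,600)))
"
```

```text
t 14.25 pos [0.7292 0.3575 0.0865] yaw 0.368 tilt 0.0112 gap 0.0212 F [-0.5   0.3  -0.91] M [ 0.04 -0.03 -0.03] j [0.39 0.58 1.32 0.   1.25 1.59]
shift now [ 7.3  0.4 34.5] after turn [ 7.3  0.4 34.5] turn -0.0
scene t -0.10.. 2 red 1 z [-0.025 -0.025 -0.025] w -0.011
scene t -0.09.. 6 red 5 z [-0.094 -0.022 -0.019] w -0.009
scene t -0.08.. 19 red 5 z [-0.093 -0.09  -0.013] w 0.0
scene t -0.07.. 27 red 5 z [-0.092 -0.089 -0.007] w -0.001
scene t -0.06.. 25 red 2 z [-0.095 -0.09  -0.004] w -0.0
scene t -0.05.. 23 red 0 z [-0.096 -0.091 -0.088] w 0.001
scene t -0.04.. 24 red 0 z [-0.095 -0.091 -0.085] w 0.0
scene t -0.03.. 20 red 0 z [-0.092 -0.091  0.01 ] w -0.001
scene t -0.02.. 24 red 0 z [-0.094 -0.09   0.014] w -0.001
scene t -0.01.. 36 red 0 z [-0.094 -0.09   0.038] w -0.001
scene t -0.00.. 35 red 0 z [-0.095 -0.09   0.025] w 0.0
scene t 0.01.. 55 red 0 z [-0.094  0.013  0.085] w 0.003
scene t 0.02.. 42 red 0 z [-0.094 -0.089  0.035] w 0.001
scene t 0.03.. 39 red 0 z [-0.095 -0.089  0.038] w 0.002
scene t 0.04.. 45 red 0 z [-0.096 -0.089  0.043] w 0.001
scene t 0.05.. 42 red 0 z [-0.095 -0.087  0.048] w 0.001
scene t 0.06.. 49 red 0 z [-0.095 -0.088  0.051] w 0.001
scene t 0.07.. 49 red 0 z [-0.094  0.034  0.056] w 0.001
scene t 0.08.. 71 red 0 z [-0.097  0.042  0.056] w 0.001
scene t 0.09.. 28 red 0 z [-0.093 -0.092 -0.086] w -0.0
```

View pics/k5.png

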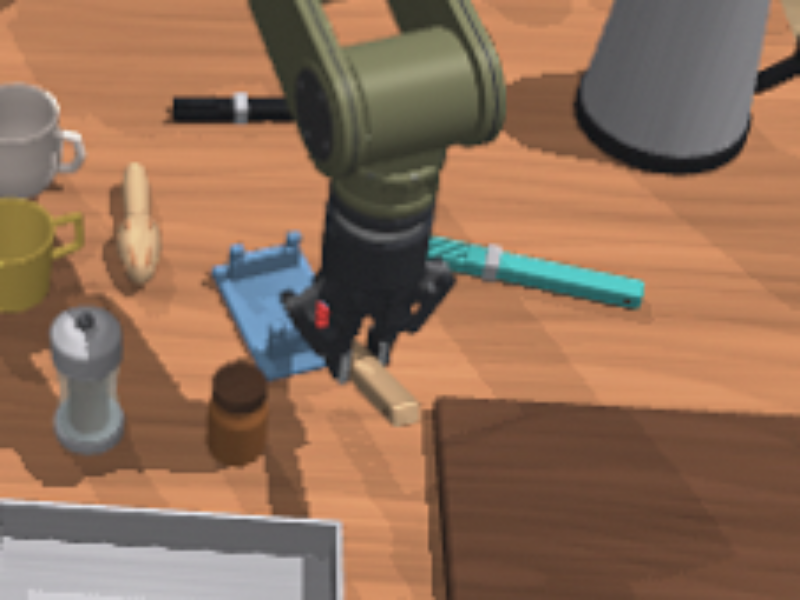

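The tip is just above the saddle wall. I'll back off 8 mm, lower, then push in along an arc.

Request:
{"name": "servo_tool", "arguments": {"rows": [[[9,0,0,0,1],[0,0,17,0,1],[0,0,17,0,1],[-4,0,0,0,1],[-4,0,0,0,1],[-4,0,-1,0,1],[-4,0,-2,0,1],[-4,0,-2,0,1],[0,0,0,0,1]]]}}

```text
t: 15.1
tool_pos: [0.7265, 0.3565, 0.0698]
tool_rot: [-3.086, -0.574, -0.022]
contact_force: [8.9, 3.8, 6.3]
finger_gap: 0.021
```

```bash
python3 -c "
from h import *
go(*(S+U*.130),.057,.368)
"
```

```text
t 15.1 pos [0.7265 0.3565 0.0698] yaw 0.368 tilt 0.0145 gap 0.021 F [8.86 3.79 6.26] M [ 0.53 -1.34  0.02] j [ 0.39  0.57  1.36 -0.    1.19  1.59]
shift now [-9.4  0.4 12.7] after turn [-9.4  0.4 12.7] turn -0.0
```

Request:
{"name": "servo_tool", "arguments": {"rows": [[[10,0,0,0,1],[8,0,0,0,1],[0,0,0,0,1],[0,0,0,0,1]]]}}

```text
t: 15.43
tool_pos: [0.7381, 0.3609, 0.0627]
tool_rot: [3.088, 0.574, -0.005]
contact_force: [-0.1, -0.0, -1.2]
finger_gap: 0.0215
```

```bash
python3 -c "
from h import *
go(*(S+U*.130),.057,.368)
c=prof('scene',-.12,.1)
"
```

```text
t 15.43 pos [0.7381 0.3609 0.0627] yaw 0.368 tilt 0.003 gap 0.0215 F [-0.07 -0.02 -1.18] M [ 0.   -0.02  0.02] j [ 0.39  0.62  1.31 -0.    1.22  1.59]
shift now [-21.6   0.4   5.7] after turn [-21.6   0.4   5.7] turn -0.0
scene t -0.09.. 10 red 4 z [-0.065 -0.061 -0.016] w 0.0
scene t -0.08.. 18 red 8 z [-0.065 -0.059 -0.012] w 0.002
scene t -0.07.. 17 red 4 z [-0.065 -0.061 -0.009] w 0.002
scene t -0.06.. 21 red 3 z [-0.068 -0.062 -0.004] w 0.003
scene t -0.05.. 15 red 0 z [-0.066 -0.062 -0.058] w 0.004
scene t -0.04.. 26 red 0 z [-0.066 -0.063 -0.059] w 0.001
scene t -0.03.. 19 red 0 z [-0.065 -0.062 -0.06 ] w 0.0
scene t -0.02.. 25 red 0 z [-0.067 -0.061  0.014] w -0.0
scene t -0.01.. 41 red 0 z [-0.066 -0.061  0.047] w -0.003
scene t -0.00.. 34 red 0 z [-0.066 -0.062  0.025] w -0.0
scene t 0.01.. 47 red 0 z [-0.066 -0.06   0.081] w 0.002
scene t 0.02.. 48 red 0 z [-0.067 -0.059  0.078] w 0.002
scene t 0.03.. 40 red 0 z [-0.066 -0.061  0.038] w 0.001
scene t 0.04.. 50 red 0 z [-0.068 -0.06   0.042] w 0.003
scene t 0.05.. 44 red 0 z [-0.068 -0.061  0.047] w 0.001
scene t 0.06.. 50 red 0 z [-0.067 -0.059  0.052] w 0.002
scene t 0.07.. 56 red 0 z [-0.069 -0.06   0.055] w 0.001
scene t 0.08.. 71 red 0 z [-0.068  0.042  0.056] w 0.001
scene t 0.09.. 24 red 0 z [-0.067 -0.063 -0.059] w -0.0
```

Last time the tip was riding up on the saddle edge, because it was about 12 mm too high. I'll retry lower.

Request:
{"name": "servo_tool", "arguments": {"rows": [[[0,0,12,0,1],[0,0,0,0,1],[-4,0,0,0,1],[-4,0,-1,0,1],[-4,0,-2,0,1],[-4,0,-3,0,1],[-4,0,-3,0,1],[-4,0,-3,0,1],[0,0,0,0,1]]]}}

```text
t: 16.23
tool_pos: [0.7233, 0.3553, 0.0727]
tool_rot: [-3.084, -0.574, -0.032]
contact_force: [11.6, 5.0, 9.5]
finger_gap: 0.0216
```

```bash
python3 -c "
from h import *
go(*(S+U*.110),.077,.368)
c=eyes.camera('scene')
cv2.imwrite('pics/k6.png',cv2.resize(c['pixels'][180:290,280:426],(800,600)))
"
```

```text
t 16.23 pos [0.7233 0.3553 0.0727] yaw 0.368 tilt 0.0206 gap 0.0216 F [11.6   5.02  9.54] M [ 0.77 -1.79  0.05] j [ 0.39  0.56  1.37 -0.    1.19  1.59]
shift now [-25.7   0.5  -4.8] after turn [-25.7   0.5  -4.8] turn -0.0
```

View pics/k6.png

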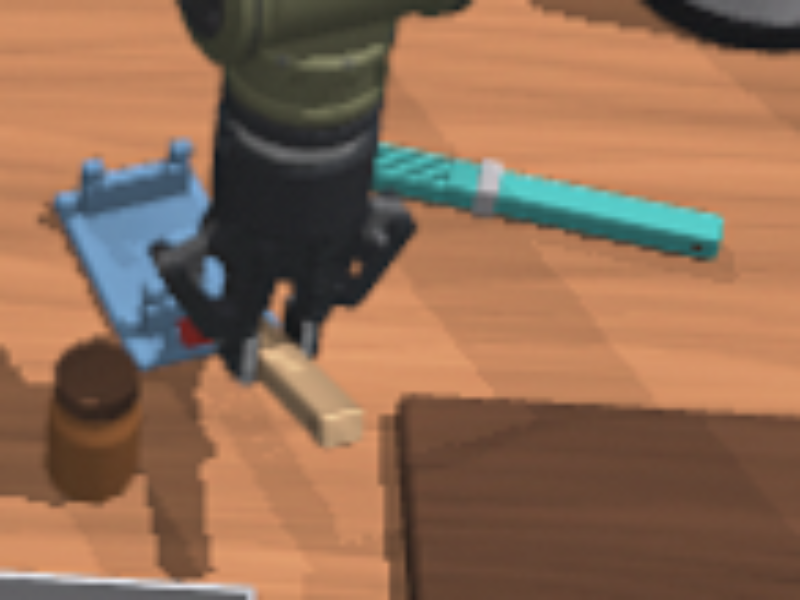

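The contact force (12.6 N horizontal, 9.5 N up) shows the head riding the saddle's corner. A better stroke is to press lightly at the wall's foot and then raise, so wall friction drags the tip down and steepens the brush.

Request:
{"name": "servo_tool", "arguments": {"rows": [[[14,0,0,0,1],[10,0,0,0,1],[0,0,14,0,1],[0,0,0,0,1],[-5,0,0,0,1],[-4,0,0,0,1],[0,0,0,0,1]]]}}

```text
t: 16.87
tool_pos: [0.7365, 0.3603, 0.0553]
tool_rot: [-3.085, -0.574, -0.029]
contact_force: [14.0, 6.6, 4.9]
finger_gap: 0.0219
```

```bash
python3 -c "
from h import *
go(*(S+U*.144),.050,.368)
"
```

```text
t 16.87 pos [0.7365 0.3603 0.0553] yaw 0.368 tilt 0.0191 gap 0.0219 F [14.03  6.57  4.93] M [ 0.96 -2.41  0.03] j [ 0.39  0.61  1.34 -0.    1.18  1.59]
shift now [-6.   0.4  5.2] after turn [-6.   0.4  5.2] turn -0.0
```

Request:
{"name": "servo_tool", "arguments": {"rows": [[[0,0,-4,0,1],[0,0,-5,0,1],[-1,0,-5,0,1],[-1,0,-5,0,1],[-2,0,-5,0,1],[0,0,0,0,1]]]}}

```text
t: 17.37
tool_pos: [0.7266, 0.3566, 0.0744]
tool_rot: [-3.089, -0.575, -0.001]
contact_force: [3.9, 1.8, 0.4]
finger_gap: 0.0215
```

```bash
python3 -c "
from h import *
go(*(S+U*.144),.050,.368)
c=prof('scene',-.12,.1)
"
```

```text
t 17.37 pos [0.7266 0.3566 0.0744] yaw 0.368 tilt 0.0005 gap 0.0215 F [3.91 1.79 0.44] M [ 0.35 -0.79  0.02] j [ 0.39  0.58  1.35 -0.    1.22  1.59]
shift now [ 4.7  0.5 24.4] after turn [ 4.7  0.5 24.4] turn -0.0
scene t -0.09.. 3 red 3 z [-0.066 -0.048 -0.043] w 0.01
scene t -0.08.. 14 red 4 z [-0.079 -0.074 -0.038] w 0.004
scene t -0.07.. 19 red 2 z [-0.078 -0.073 -0.041] w 0.003
scene t -0.06.. 25 red 2 z [-0.079 -0.074 -0.033] w 0.001
scene t -0.05.. 21 red 0 z [-0.079 -0.075 -0.069] w 0.001
scene t -0.04.. 21 red 0 z [-0.079 -0.074 -0.069] w 0.0
scene t -0.03.. 21 red 0 z [-0.078 -0.074 -0.071] w -0.001
scene t -0.02.. 28 red 0 z [-0.078 -0.074  0.014] w -0.001
scene t -0.01.. 32 red 0 z [-0.077 -0.074  0.039] w -0.002
scene t -0.00.. 35 red 0 z [-0.078 -0.073  0.036] w 0.0
scene t 0.01.. 53 red 0 z [-0.078  0.016  0.086] w 0.003
scene t 0.02.. 44 red 0 z [-0.078 -0.071  0.034] w 0.002
scene t 0.03.. 41 red 0 z [-0.078 -0.073  0.038] w 0.001
scene t 0.04.. 44 red 0 z [-0.077 -0.07   0.044] w 0.001
scene t 0.05.. 43 red 0 z [-0.079 -0.074  0.047] w 0.001
scene t 0.06.. 43 red 0 z [-0.079  0.036  0.052] w 0.003
scene t 0.07.. 49 red 0 z [-0.078  0.036  0.056] w 0.001
scene t 0.08.. 73 red 0 z [-0.079  0.042  0.056] w 0.0
scene t 0.09.. 28 red 0 z [-0.078 -0.075 -0.071] w -0.001
```

The head hinge is bending down (tip top at -0.043), and the tip is still against the wall. I'll keep going to take up the hinge and rotate the handle.

Request:
{"name": "servo_tool", "arguments": {"rows": [[[-4,0,-2,0,1],[-4,0,-3,0,1],[-4,0,-3,0,1],[-4,0,-3,0,1],[-4,0,-3,0,1],[-4,0,-3,0,1],[0,0,0,0,1]]]}}

```text
t: 18.0
tool_pos: [0.7051, 0.3484, 0.0925]
tool_rot: [-3.088, -0.575, -0.005]
contact_force: [5.2, 1.7, 1.5]
finger_gap: 0.021
```

```bash
python3 -c "
from h import *
go(*(S+U*.144),.050,.368)
c=prof('scene',-.12,.1)
"
```

```text
t 18.0 pos [0.7051 0.3484 0.0925] yaw 0.368 tilt 0.0032 gap 0.021 F [5.24 1.73 1.48] M [ 0.38 -1.03  0.04] j [ 0.39  0.51  1.41 -0.    1.22  1.59]
shift now [27.6  0.6 42.6] after turn [27.6  0.6 42.6] turn -0.0
scene t -0.06.. 10 red 8 z [-0.097 -0.067 -0.053] w 0.006
scene t -0.05.. 40 red 17 z [-0.097 -0.09  -0.025] w 0.003
scene t -0.04.. 29 red 7 z [-0.096 -0.092 -0.025] w 0.003
scene t -0.03.. 21 red 0 z [-0.096 -0.093 -0.088] w -0.001
scene t -0.02.. 30 red 0 z [-0.097 -0.093  0.013] w -0.0
scene t -0.01.. 24 red 0 z [-0.097 -0.092  0.02 ] w -0.0
scene t -0.00.. 33 red 0 z [-0.095 -0.091  0.072] w -0.001
scene t 0.01.. 48 red 0 z [-0.097 -0.087  0.077] w 0.002
scene t 0.02.. 41 red 0 z [-0.095 -0.09   0.08 ] w 0.002
scene t 0.03.. 42 red 0 z [-0.096 -0.089  0.045] w 0.002
scene t 0.04.. 40 red 0 z [-0.095 -0.09   0.052] w 0.003
scene t 0.05.. 42 red 0 z [-0.096 -0.091  0.059] w 0.001
scene t 0.06.. 41 red 0 z [-0.097 -0.089  0.067] w 0.003
scene t 0.07.. 66 red 0 z [-0.097  0.057  0.069] w 0.001
scene t 0.08.. 44 red 0 z [-0.098 -0.09   0.063] w 0.0
scene t 0.09.. 28 red 0 z [-0.096 -0.093 -0.089] w 0.0
```

The handle pitch is now about 0.63 rad, which is enough. I'll back off, lift and re-measure.

Request:
{"name": "servo_tool", "arguments": {"rows": [[[12,0,-10,0,1],[15,0,-30,0,1],[0,0,-40,0,1],[0,0,-40,0,1],[0,0,-10,0,1],[0,0,0,0,1],[0,0,0,0,1]]], "force": 35}}

```text
t: 18.63
tool_pos: [0.7288, 0.3574, 0.2199]
tool_rot: [3.088, 0.574, -0.005]
contact_force: [0.4, 0.0, -1.4]
finger_gap: 0.021
```

```bash
python3 -c "
from h import *
go(.431,.0513,.2,.368)
c=prof('scene',-.12,.1)
c=prof('top',-.12,.1)
"
```

```text
t 18.63 pos [0.7288 0.3574 0.2199] yaw 0.368 tilt 0.003 gap 0.021 F [ 0.42  0.01 -1.42] M [ 0.01  0.03 -0.01] j [0.39 0.48 1.23 0.   1.43 1.59]
shift now [-387.9  178.6   21.1] after turn [-387.9  178.5   21.1] turn -0.0
scene t -0.09.. 8 red 7 z [-0.049 -0.038 -0.035] w 0.009
scene t -0.08.. 5 red 5 z [-0.047 -0.041 -0.029] w 0.011
scene t -0.07.. 7 red 7 z [-0.041 -0.03  -0.02 ] w 0.011
scene t -0.06.. 3 red 3 z [-0.03  -0.02  -0.019] w 0.011
scene t -0.05.. 5 red 4 z [-0.03  -0.023 -0.019] w 0.011
scene t -0.02.. 3 red 0 z [0.007 0.008 0.011] w -0.008
scene t -0.01.. 4 red 0 z [0.015 0.016 0.046] w -0.007
scene t -0.00.. 8 red 0 z [0.02  0.022 0.026] w 0.0
scene t 0.01.. 25 red 0 z [0.009 0.029 0.081] w 0.007
scene t 0.02.. 21 red 0 z [0.018 0.032 0.039] w 0.006
scene t 0.03.. 19 red 0 z [0.023 0.038 0.046] w 0.006
scene t 0.04.. 17 red 0 z [0.039 0.048 0.051] w 0.005
scene t 0.05.. 13 red 0 z [0.036 0.055 0.057] w 0.005
scene t 0.06.. 18 red 0 z [0.044 0.059 0.064] w 0.007
scene t 0.07.. 42 red 0 z [0.049 0.063 0.068] w 0.003
scene t 0.08.. 30 red 0 z [0.052 0.058 0.066] w 0.001
```

The free brush has a pitch of about 0.56 rad, with the tip 87 mm ahead of and 43 mm below the TCP. I'll move over the white pitcher, which has the white interior and spout at top pixel (447,374) in the 800x600 view. The yellow cup is at (436,290).

Request:
{"name": "servo_tool", "arguments": {"rows": [[[-32,17,0,0,1],[-33,18,0,0,1],[-33,18,0,0,1],[-33,18,0,0,1],[-33,18,0,0,1],[-33,18,0,0,1],[-33,18,0,0,1],[-32,18,0,0,1],[-32,18,0,0,1],[-32,17,0,0,1]]]}}

```text
t: 19.57
tool_pos: [0.4863, 0.0732, 0.2176]
tool_rot: [-3.088, -0.575, 0.01]
contact_force: [-0.1, -0.3, -0.3]
finger_gap: 0.0211
```

Request:
{"name": "servo_tool", "arguments": {"rows": [[[0,0,0,0,1],[0,0,20,0,1],[0,0,20,0,1],[0,0,0,0,1],[0,0,0,0,1]]]}}

```text
t: 19.98
tool_pos: [0.4874, 0.0745, 0.178]
tool_rot: [-3.087, -0.574, 0.011]
contact_force: [0.1, 0.4, 0.6]
finger_gap: 0.021
```

```bash
python3 -c "
from h import *
go(.4889,.0737,.099,.368)
c=prof('top',-.12,.1,.02)
cv2.imwrite('pics/d1t.png',cv2.resize(c['pixels'][140:290,200:400],(800,600)))
c=prof('scene',-.12,.1,.02)
cv2.imwrite('pics/d1s.png',cv2.resize(c['pixels'][120:270,160:360],(800,600)))
"
```

```text
t 19.98 pos [0.4874 0.0745 0.178 ] yaw 0.368 tilt 0.0071 gap 0.021 F [0.08 0.35 0.59] M [-0.02 -0.04  0.01] j [ 0.04 -0.19  2.04  0.    1.29  1.25]
shift now [ 1.6  1.5 79. ] after turn [ 1.6  1.5 79. ] turn -0.0
top t -0.11.. 13 red 0 z [-0.1   -0.097 -0.095] w -0.003
top t -0.10.. 25 red 1 z [-0.11  -0.099 -0.04 ] w 0.001
top t -0.09.. 33 red 32 z [-0.05  -0.037 -0.03 ] w -0.002
top t -0.08.. 41 red 39 z [-0.048 -0.031 -0.025] w -0.002
top t -0.07.. 38 red 36 z [-0.041 -0.024 -0.017] w -0.001
top t -0.06.. 37 red 34 z [-0.032 -0.017 -0.01 ] w -0.003
top t -0.05.. 7 red 6 z [-0.028 -0.013 -0.01 ] w -0.011
top t 0.06.. 31 red 0 z [0.055 0.061 0.065] w 0.001
top t 0.07.. 43 red 0 z [0.056 0.064 0.068] w -0.001
top t 0.08.. 15 red 0 z [0.054 0.056 0.06 ] w -0.002
top t 0.09.. 4 red 0 z [-0.109 -0.106 -0.105] w 0.002
scene t -0.11.. 11 red 0 z [-0.104 -0.101 -0.098] w -0.006
scene t -0.10.. 6 red 0 z [-0.102 -0.1   -0.041] w 0.003
scene t -0.09.. 3 red 3 z [-0.048 -0.038 -0.036] w 0.005
scene t -0.08.. 3 red 3 z [-0.044 -0.035 -0.032] w 0.005
scene t -0.04.. 6 red 0 z [-0.001  0.     0.003] w -0.006
scene t -0.01.. 2 red 0 z [0.018 0.018 0.019] w -0.003
scene t -0.00.. 6 red 0 z [0.003 0.024 0.055] w 0.008
scene t 0.01.. 10 red 0 z [0.027 0.048 0.075] w 0.006
scene t 0.02.. 6 red 0 z [0.016 0.028 0.034] w 0.008
scene t 0.03.. 8 red 0 z [0.023 0.04  0.044] w 0.004
scene t 0.04.. 16 red 0 z [-0.14  -0.115  0.05 ] w 0.013
scene t 0.05.. 43 red 0 z [-0.14  -0.121  0.057] w 0.011
scene t 0.06.. 23 red 0 z [-0.137 -0.117  0.063] w 0.004
scene t 0.07.. 56 red 0 z [-0.138  0.054  0.069] w -0.002
scene t 0.08.. 28 red 0 z [-0.114  0.055  0.065] w -0.0
scene t 0.09.. 6 red 0 z [-0.136 -0.114 -0.109] w 0.003
```

View pics/d1t.png

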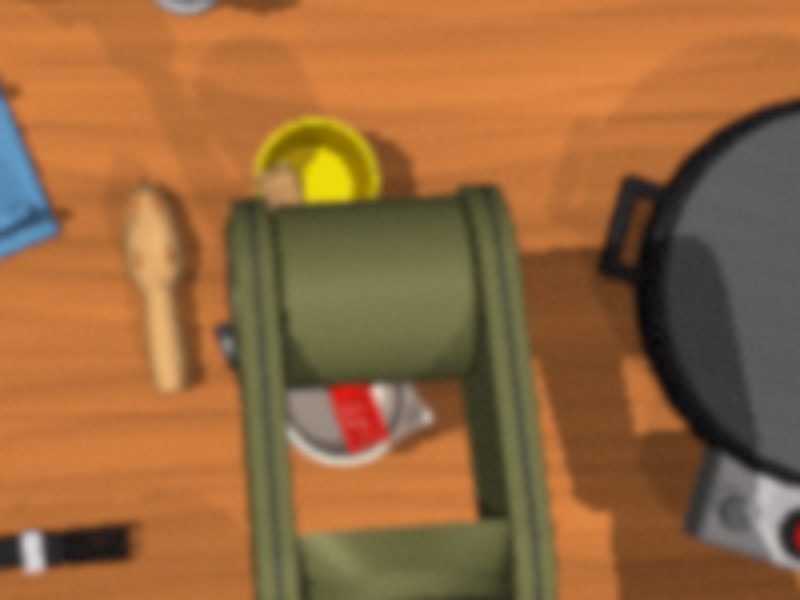

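View pics/d1s.png

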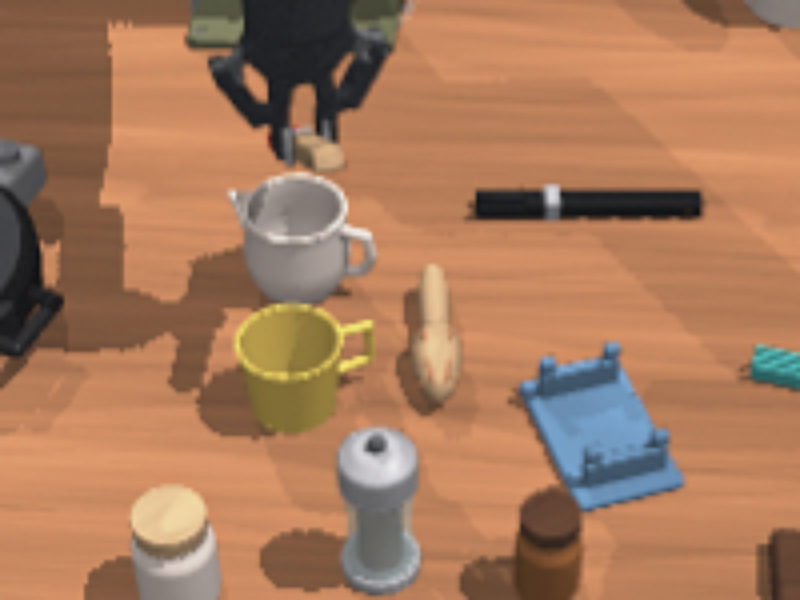

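The head is over the pitcher mouth at (355,420) in the top crop, and the cup is clear. I'll descend in steps and watch the force.

Request:
{"name": "servo_tool", "arguments": {"rows": [[[1.6,3,15,0,1],[0,0,20,0,1],[0,0,15,0,1],[0,0,8,0,1],[0,0,6,0,1],[0,0,0,0,1],[0,0,0,0,1]]]}}

```text
t: 20.67
tool_pos: [0.4927, 0.0724, 0.1181]
tool_rot: [3.088, 0.575, 0.002]
contact_force: [0.1, 0.4, -0.7]
finger_gap: 0.0212
```

```bash
python3 -c "
from h import *
go(.4889,.0737,.099,.368)
c=prof('top',-.12,-.04,.02)
cv2.imwrite('pics/d2t.png',cv2.resize(c['pixels'][200:275,240:340],(800,600)))
"
```

```text
t 20.67 pos [0.4927 0.0724 0.1181] yaw 0.368 tilt 0.001 gap 0.0212 F [ 0.12  0.45 -0.73] M [-0.01 -0.   -0.02] j [ 0.04 -0.12  2.09  0.    1.17  1.24]
shift now [-3.1 -2.6 19.1] after turn [-3.1 -2.6 19.1] turn -0.0
top t -0.12.. 25 red 0 z [-0.121 -0.117 -0.112] w 0.001
top t -0.11.. 24 red 0 z [-0.108 -0.039 -0.034] w -0.002
top t -0.10.. 27 red 9 z [-0.116 -0.108 -0.041] w 0.004
top t -0.09.. 48 red 34 z [-0.115 -0.039 -0.033] w -0.003
top t -0.08.. 44 red 32 z [-0.114 -0.034 -0.024] w -0.003
top t -0.07.. 49 red 36 z [-0.116 -0.027 -0.019] w -0.003
top t -0.06.. 40 red 31 z [-0.114 -0.018 -0.012] w -0.005
top t -0.05.. 6 red 5 z [-0.031 -0.012 -0.009] w -0.01
```

View pics/d2t.png

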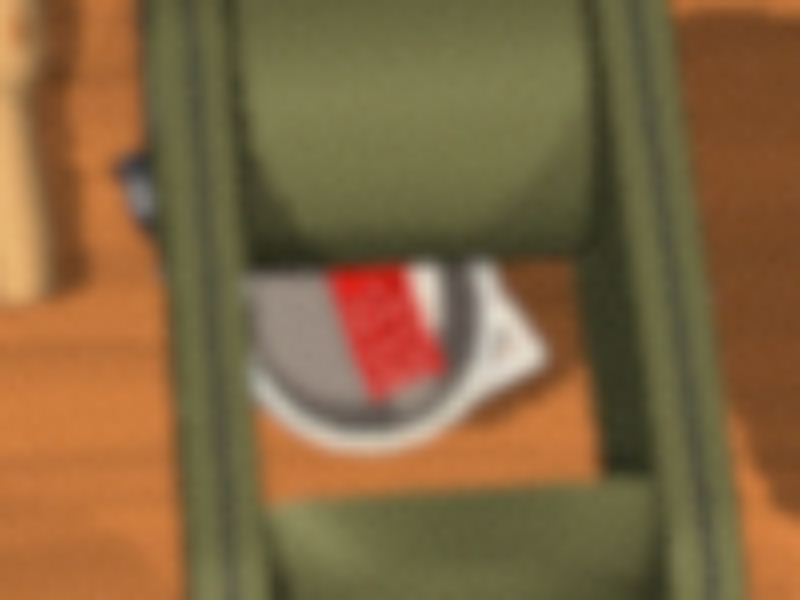

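The head sits between the rim walls, with both tip corners about 5 mm inside: (375,400) and (440,365) against the inner edge circle centred at about (362,308). I'll go down the remaining 19 mm.

Request:
{"name": "servo_tool", "arguments": {"rows": [[[-1,0,6,0,1],[0,0,6,0,1],[0,0,4,0,1],[0,0,3,0,1],[0,0,0,0,1],[0,0,0,0,1]]]}}

```text
t: 21.22
tool_pos: [0.4907, 0.0718, 0.0979]
tool_rot: [-3.088, -0.574, 0.002]
contact_force: [-0.8, 0.5, -1.5]
finger_gap: 0.0211
```

```bash
python3 -c "
from h import *
go(.4889,.0737,.099,.368)
c=prof('top',-.12,-.04,.02)
cv2.imwrite('pics/d3t.png',cv2.resize(c['pixels'][200:275,240:340],(800,600)))
c=eyes.camera('scene')
cv2.imwrite('pics/d3s.png',cv2.resize(c['pixels'][120:240,180:340],(800,600)))
"
```

```text
t 21.22 pos [0.4907 0.0718 0.0979] yaw 0.368 tilt 0.0013 gap 0.0211 F [-0.83  0.5  -1.47] M [-0.02  0.26 -0.04] j [ 0.04 -0.09  2.11 -0.    1.13  1.24]
shift now [-1.  -2.4 -1.1] after turn [-1.  -2.4 -1.1] turn -0.0
top t -0.12.. 36 red 0 z [-0.101 -0.097 -0.094] w -0.0
top t -0.11.. 18 red 0 z [-0.025 -0.018 -0.015] w -0.002
top t -0.10.. 30 red 4 z [-0.094 -0.085 -0.015] w 0.003
top t -0.09.. 46 red 32 z [-0.097 -0.041 -0.032] w -0.001
top t -0.08.. 48 red 38 z [-0.095 -0.032 -0.024] w -0.002
top t -0.07.. 45 red 33 z [-0.095 -0.027 -0.018] w -0.002
top t -0.06.. 44 red 32 z [-0.095 -0.018 -0.01 ] w -0.005
top t -0.05.. 3 red 2 z [-0.016 -0.013 -0.012] w -0.011
```

View pics/d3t.png

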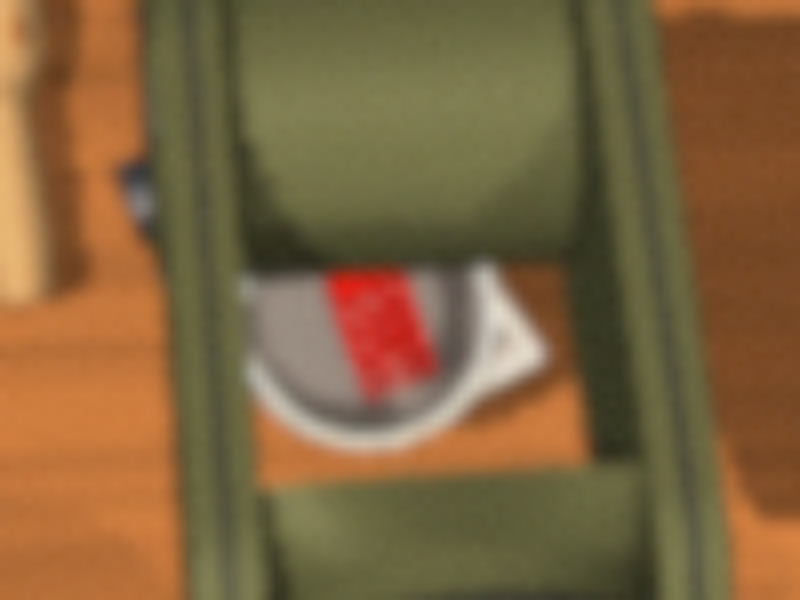

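View pics/d3s.png

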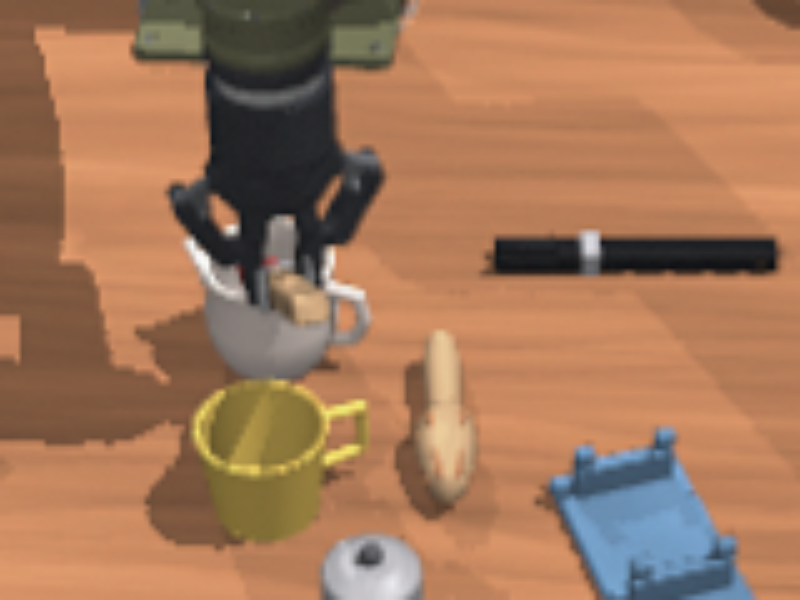

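By depth the tip is about 25 mm below the rim, between the walls, with almost no force. I'll add 2 mm, hold, then lift straight out.

Request:
{"name": "servo_tool", "arguments": {"rows": [[[0,0,2,0,1],[0,0,0,0,1],[0,0,0,0,1],[0,0,0,0,1]]]}}

```text
t: 21.65
tool_pos: [0.4914, 0.0719, 0.0967]
tool_rot: [3.089, 0.574, 0.001]
contact_force: [-0.7, 0.8, 2.5]
finger_gap: 0.0212
```

Request:
{"name": "servo_tool", "arguments": {"rows": [[[0,0,-10,0,1],[0,0,-30,0,1],[0,0,-40,0,1],[0,0,-30,0,1],[0,0,0,0,1],[0,0,0,0,1]]]}}

```text
t: 22.15
tool_pos: [0.4927, 0.0719, 0.2095]
tool_rot: [3.088, 0.574, 0.009]
contact_force: [-0.4, 0.5, -1.1]
finger_gap: 0.0215
```

```bash
python3 -c "
from h import *
go(.4889,.0737,.099,.368)
c=prof('top',-.12,-.04,.02)
cv2.imwrite('pics/d4t.png',cv2.resize(c['pixels'][150:300,230:430],(800,600)))
# plate
P=cloud(c);im=c['pixels'].astype(int)
m=(abs(P[...,2]-.0615)<.005)&(np.hypot(P[...,0]-.49,P[...,1]+.285)<.2)
from scipy import ndimage
m=ndimage.binary_opening(m,iterations=4)
Q=(P[m][:,:2]*1000).astype(np.float32);print('plate circ',cv2.minEnclosingCircle(Q),Q.mean(0),Q.min(0),Q.max(0))
R=dict(np.load('top0.npz'));P0=cloud(R);m=(abs(P0[...,2]-.0615)<.005)&(np.hypot(P0[...,0]-.49,P0[...,1]+.285)<.2)
m=ndimage.binary_opening(m,iterations=4);Q=(P0[m][:,:2]*1000).astype(np.float32);print('plate circ0',cv2.minEnclosingCircle(Q),Q.mean(0),Q.min(0),Q.max(0))
for PP,n in((P,'now'),(P0,'init')):
    for nm,x,y,z in(('pitcher',.431,.0513,.08),('cup',.573,.072,.07)):
        k=(np.hypot(PP[...,0]-x,PP[...,1]-y)<.07)&(abs(PP[...,2]-z)<.006);print(n,nm,k.sum(),PP[k].min(0).round(3),PP[k].max(0).round(3))
"
```

```text
t 22.15 pos [0.4927 0.0719 0.2095] yaw 0.368 tilt 0.006 gap 0.0215 F [-0.41  0.51 -1.08] M [-0.01  0.03 -0.02] j [ 0.04 -0.21  2.01  0.    1.34  1.24]
shift now [ -3.6  -3.2 110.5] after turn [ -3.6  -3.2 110.5] turn -0.0
top t -0.11.. 25 red 0 z [-0.14  -0.131 -0.126] w -0.001
top t -0.10.. 2 red 0 z [-0.042 -0.041 -0.041] w -0.001
top t -0.09.. 39 red 35 z [-0.048 -0.038 -0.032] w -0.002
top t -0.08.. 38 red 35 z [-0.045 -0.031 -0.024] w -0.001
top t -0.07.. 47 red 42 z [-0.045 -0.025 -0.019] w -0.002
top t -0.06.. 29 red 25 z [-0.035 -0.021 -0.015] w -0.004
plate circ ((493.2908935546875, -294.6962585449219), 128.07382202148438) [ 494.26706 -290.35382] [ 367.68005 -418.79395] [ 620.85657 -167.41597]
plate circ0 ((493.5196533203125, -292.8016662597656), 128.1084442138672) [ 492.8507  -291.73114] [ 366.57654 -420.90753] [ 617.935  -167.0116]
now pitcher 108 [ 0.387 -0.003  0.074] [0.438 0.081 0.085]
now cup 74 [0.541 0.028 0.064] [0.614 0.128 0.074]
init pitcher 203 [ 0.387 -0.002  0.074] [0.47  0.096 0.085]
init cup 147 [0.534 0.029 0.064] [0.614 0.13  0.075]
```

View pics/d4t.png

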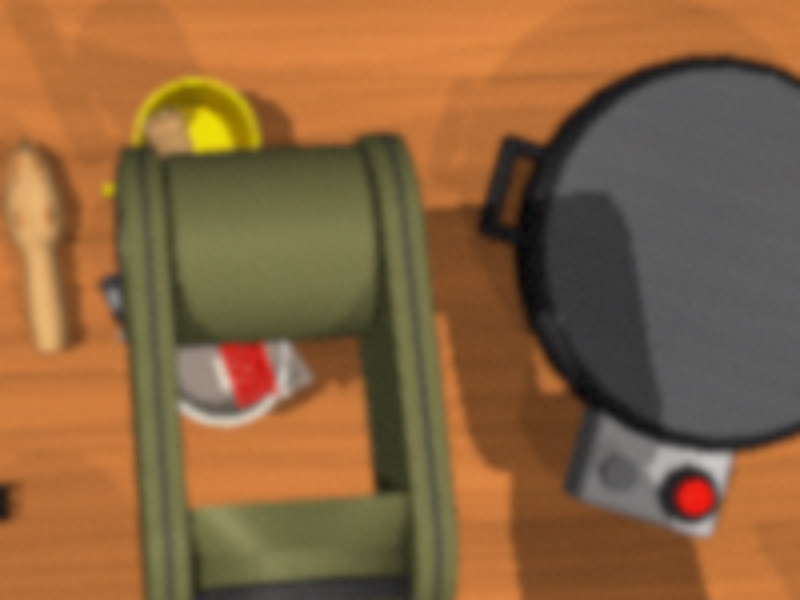

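The pitcher and cup haven't moved. The plate centre is about (0.4935, -0.2925), so I'll move over it.

Request:
{"name": "servo_tool", "arguments": {"rows": [[[-5,38,0,0,1],[-5,38,0,0,1],[-5,38,0,0,1],[-5,38,0,0,1],[-5,38,0,0,1],[-5,38,0,0,1],[-5,38,0,0,1],[-5,38,0,0,1],[-4,36,0,0,1],[0,0,0,0,1]]]}}

```text
t: 23.03
tool_pos: [0.5717, -0.2663, 0.2032]
tool_rot: [-3.09, -0.567, 0.005]
contact_force: [-1.2, 1.0, -0.7]
finger_gap: 0.0211
```

Request:
{"name": "servo_tool", "arguments": {"rows": [[[0,0,25,0,1],[0,0,25,0,1],[0,0,20,0,1],[0,0,10,0,1],[0,0,0,0,1],[0,0,0,0,1]]]}}

```text
t: 23.53
tool_pos: [0.5717, -0.2605, 0.1251]
tool_rot: [-3.087, -0.575, 0.003]
contact_force: [0.9, 0.5, -0.5]
finger_gap: 0.0212
```

```bash
python3 -c "
from h import *
go(.5747,-.2612,.106,.368)
c=prof('top',-.12,-.04,.02)
"
```

```text
t 23.53 pos [ 0.5717 -0.2605  0.1251] yaw 0.368 tilt 0.0026 gap 0.0212 F [ 0.92  0.53 -0.48] M [-0.   -0.03  0.04] j [-0.51  0.16  1.79  0.    1.19  0.69]
shift now [ 2.6  1.7 19.1] after turn [ 2.6  1.7 19.1] turn 0.0
top t -0.10.. 6 red 3 z [-0.064 -0.062 -0.061] w -0.003
top t -0.09.. 13 red 12 z [-0.063 -0.041 -0.034] w -0.011
top t -0.08.. 19 red 17 z [-0.046 -0.032 -0.027] w -0.011
top t -0.07.. 28 red 26 z [-0.063 -0.026 -0.021] w -0.009
top t -0.06.. 35 red 33 z [-0.034 -0.018 -0.011] w -0.007
top t -0.05.. 40 red 31 z [-0.064 -0.009 -0.004] w -0.005
```

Request:
{"name": "servo_tool", "arguments": {"rows": [[[2,0,6,0,1],[0,0,5,0,1],[0,0,3,0,1],[0,0,3,0,1],[0,0,2,0,1],[0,0,0,0,1]]]}}

```text
t: 24.08
tool_pos: [0.5743, -0.2605, 0.1072]
tool_rot: [3.088, 0.575, 0.0]
contact_force: [0.3, -0.5, 0.2]
finger_gap: 0.0216
```

```bash
python3 -c "
from h import *
go(.5747,-.2612,.106,.368)
c=prof('top',-.12,-.04,.02)
c=eyes.camera('scene')
cv2.imwrite('pics/g1.png',cv2.resize(c['pixels'][130:250,60:220],(800,600)))
go(.5747,-.2612,.106,.368)
"
```

```text
t 24.08 pos [ 0.5743 -0.2605  0.1072] yaw 0.368 tilt 0.0001 gap 0.0216 F [ 0.34 -0.51  0.18] M [ 0.   -0.02  0.02] j [-0.51  0.19  1.8  -0.    1.16  0.69]
shift now [0.1 0.8 1.2] after turn [0.1 0.8 1.2] turn -0.0
top t -0.10.. 6 red 2 z [-0.045 -0.042 -0.03 ] w -0.01
top t -0.09.. 10 red 8 z [-0.044 -0.032 -0.027] w -0.013
top t -0.08.. 11 red 9 z [-0.039 -0.026 -0.018] w -0.014
top t -0.07.. 21 red 19 z [-0.035 -0.02  -0.014] w -0.011
top t -0.06.. 27 red 25 z [-0.027 -0.013 -0.006] w -0.01
top t -0.05.. 35 red 28 z [-0.047 -0.008 -0.003] w -0.006
t 24.18 pos [ 0.5742 -0.2606  0.1075] yaw 0.368 tilt 0.0002 gap 0.0212 F [0.29 0.08 0.36] M [-0.03  0.13  0.07] j [-0.51  0.19  1.8  -0.    1.16  0.69]
shift now [0.2 0.8 1.5] after turn [0.2 0.8 1.5] turn -0.0
```

View pics/g1.png

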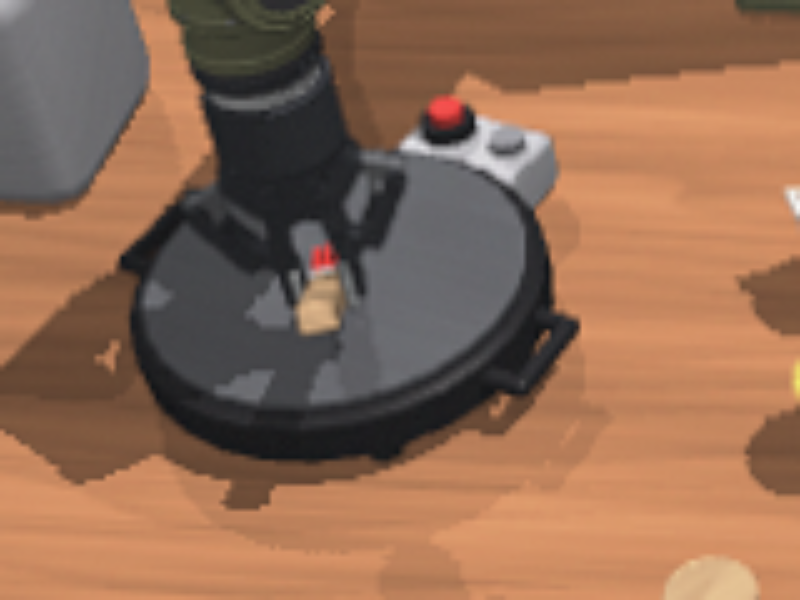

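The head has started to bend: the tip top rose about 8 mm relative to the tool. I'll press 5 mm more and hold.

Request:
{"name": "servo_tool", "arguments": {"rows": [[[0,0,3,0,1],[0,0,2,0,1],[0,0,0,0,1],[0,0,0,0,1],[0,0,0,0,1],[0,0,0,0,1],[0,0,0,0,1]]]}}

```text
t: 24.77
tool_pos: [0.5742, -0.2605, 0.1023]
tool_rot: [3.089, 0.575, -0.0]
contact_force: [-0.1, -0.9, 1.1]
finger_gap: 0.0211
```

```bash
python3 -c "
from h import *
go(.5747,-.2612,.106,.368)
c=prof('top',-.12,-.04,.02)
go(*(S-U*.027),.2,.368)
"
```

```text
t 24.77 pos [ 0.5742 -0.2605  0.1023] yaw 0.368 tilt 0.0002 gap 0.0211 F [-0.06 -0.92  1.12] M [-0.06  0.06 -0.01] j [-0.51  0.19  1.8  -0.    1.15  0.69]
shift now [ 0.3  0.8 -3.7] after turn [ 0.3  0.8 -3.7] turn -0.0
top t -0.10.. 6 red 2 z [-0.04  -0.039 -0.025] w -0.009
top t -0.09.. 6 red 4 z [-0.036 -0.029 -0.024] w -0.014
top t -0.08.. 10 red 7 z [-0.033 -0.025 -0.019] w -0.014
top t -0.07.. 17 red 16 z [-0.028 -0.015 -0.011] w -0.011
top t -0.06.. 25 red 23 z [-0.024 -0.012 -0.007] w -0.01
top t -0.05.. 34 red 20 z [-0.043 -0.007 -0.002] w -0.006
t 24.82 pos [ 0.5741 -0.2606  0.1023] yaw 0.368 tilt 0.0002 gap 0.021 F [ 0.5  -0.62  0.87] M [-0.09  0.06  0.02] j [-0.51  0.19  1.8  -0.    1.15  0.69]
shift now [ 197.8 -520.5  -97.7] after turn [ 197.9 -520.5  -97.7] turn -0.0
```

The dab held steady at about 1 N for more than 0.6 s. Now I'll lift and go back over the rest.

Request:
{"name": "servo_tool", "arguments": {"rows": [[[0,0,-25,0,1],[0,0,-40,0,1],[0,0,-33,0,1],[14,-37,0,0,1],[14,-37,0,0,1],[14,-37,0,0,1],[14,-37,0,0,1],[14,-37,0,0,1],[14,-37,0,0,1],[14,-37,0,0,1]]]}}

```text
t: 25.65
tool_pos: [0.5718, 0.0183, 0.1999]
tool_rot: [-3.088, -0.574, 0.001]
contact_force: [0.5, 0.4, -1.1]
finger_gap: 0.0212
```

Request:
{"name": "servo_tool", "arguments": {"rows": [[[14,-37,0,0,1],[14,-37,0,0,1],[14,-37,0,0,1],[14,-37,0,0,1],[14,-37,0,0,1],[14,-37,0,0,1],[15,-38,0,0,1],[0,0,0,0,1],[0,0,0,0,1]]], "force": 20}}

```text
t: 26.4
tool_pos: [0.5706, 0.2965, 0.1994]
tool_rot: [3.087, 0.58, -0.002]
contact_force: [-0.1, -0.4, -0.6]
finger_gap: 0.0213
```

```bash
python3 -c "
from h import *
go(*(S-U*.027),.06,.368)
prof('top');c=prof('scene',.0,.1)
"
```

```text
t 26.4 pos [0.5706 0.2965 0.1994] yaw 0.371 tilt 0.0015 gap 0.0213 F [-0.07 -0.35 -0.56] M [-0.12 -0.02  0.02] j [ 0.4   0.13  1.7  -0.    1.32  1.6 ]
shift now [  1.1   0.6 139.4] after turn [  1.1   0.6 139.4] turn 0.003
top t -0.06.. 24 red 19 z [-0.02  -0.015 -0.01 ] w -0.002
top t -0.05.. 36 red 25 z [-0.014 -0.009 -0.003] w -0.003
top t -0.04.. 12 red 0 z [-0.002  0.001  0.14 ] w -0.001
top t -0.03.. 34 red 0 z [-0.001  0.004  0.009] w -0.001
top t -0.02.. 10 red 0 z [0.006 0.008 0.014] w 0.002
scene t 0.00.. 5 red 0 z [0.023 0.046 0.075] w 0.007
scene t 0.01.. 14 red 0 z [0.007 0.029 0.08 ] w 0.008
scene t 0.02.. 12 red 0 z [0.019 0.033 0.04 ] w 0.006
scene t 0.03.. 13 red 0 z [0.021 0.038 0.043] w 0.007
scene t 0.04.. 15 red 0 z [0.032 0.046 0.05 ] w 0.005
scene t 0.05.. 14 red 0 z [0.036 0.048 0.056] w 0.007
scene t 0.06.. 15 red 0 z [0.041 0.058 0.064] w 0.006
scene t 0.07.. 34 red 0 z [0.049 0.063 0.068] w 0.003
scene t 0.08.. 29 red 0 z [0.051 0.057 0.063] w 0.0
```

Request:
{"name": "servo_tool", "arguments": {"rows": [[[1,0,40,0,1],[0,0,40,0,1],[0,0,35,0,1],[0,0,20,0,1],[0,0,5,0,1],[0,0,4,0,1],[0,0,4,0,1],[0,0,4,0,1],[0,0,0,0,1]]]}}

```text
t: 27.25
tool_pos: [0.5751, 0.2952, 0.0522]
tool_rot: [-3.088, -0.574, -0.009]
contact_force: [-1.2, -2.1, 3.0]
finger_gap: 0.0211
```

```bash
python3 -c "
from h import *
go(*(S-U*.027),.031,.368)
c=prof('scene',.0,.11)
cv2.imwrite('pics/p1.png',cv2.resize(c['pixels'][150:270,240:400],(800,600)))
"
```

```text
t 27.25 pos [0.5751 0.2952 0.0522] yaw 0.368 tilt 0.0058 gap 0.0211 F [-1.22 -2.15  2.99] M [-0.43  0.16  0.03] j [ 0.39  0.28  1.79 -0.    1.07  1.6 ]
shift now [-3.  -2.3 21.2] after turn [-3.  -2.3 21.2] turn -0.0
scene t 0.00.. 6 red 0 z [0.023 0.024 0.038] w 0.002
scene t 0.01.. 16 red 0 z [0.007 0.028 0.077] w 0.005
scene t 0.02.. 15 red 0 z [0.018 0.034 0.039] w 0.005
scene t 0.03.. 14 red 0 z [0.023 0.039 0.043] w 0.004
scene t 0.04.. 16 red 0 z [0.028 0.046 0.049] w 0.005
scene t 0.05.. 11 red 0 z [0.034 0.048 0.054] w 0.005
scene t 0.06.. 14 red 0 z [0.043 0.056 0.06 ] w 0.004
scene t 0.07.. 33 red 0 z [0.048 0.061 0.065] w 0.002
scene t 0.08.. 25 red 0 z [-0.057  0.055  0.061] w -0.001
scene t 0.09.. 17 red 0 z [-0.056 -0.052 -0.049] w 0.001
scene t 0.10.. 24 red 0 z [-0.055 -0.052 -0.047] w -0.001
```

View pics/p1.png

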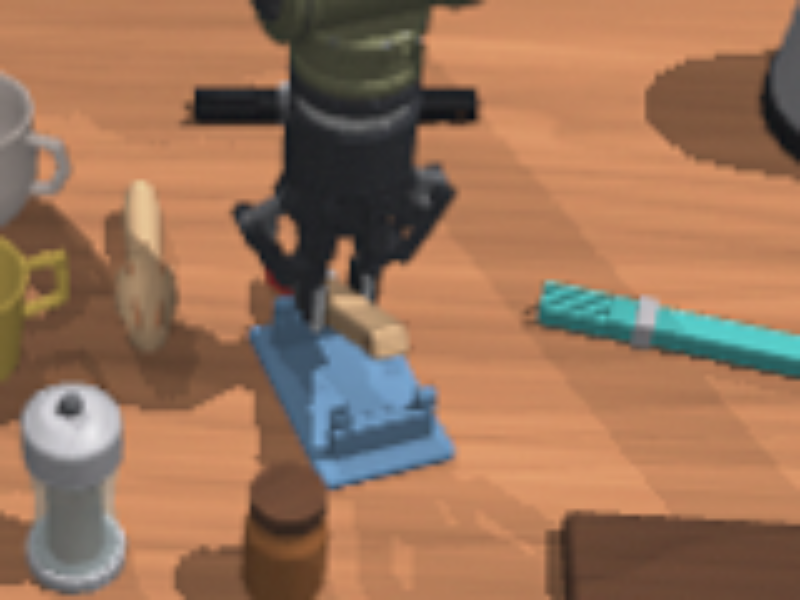

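Contact with the head-side saddle has begun and the brush is laterally aligned. I'll keep pressing slowly to level it.

Request:
{"name": "servo_tool", "arguments": {"rows": [[[0,0,4,0,1],[0,0,4,0,1],[0,0,4,0,1],[0,0,3,0,1],[0,0,0,0,1]]]}}

```text
t: 27.72
tool_pos: [0.5802, 0.2975, 0.0415]
tool_rot: [-3.085, -0.574, -0.029]
contact_force: [5.8, 1.0, 11.4]
finger_gap: 0.0212
```

```bash
python3 -c "
from h import *
go(*(S-U*.027),.031,.368)
c=prof('scene',.0,.11)
"
```

```text
t 27.72 pos [0.5802 0.2975 0.0415] yaw 0.368 tilt 0.0189 gap 0.0212 F [ 5.8   0.97 11.43] M [-0.04 -0.81  0.01] j [ 0.39  0.3   1.79 -0.    1.04  1.6 ]
shift now [-8.6 -2.  10.3] after turn [-8.6 -2.  10.3] turn -0.0
scene t 0.00.. 10 red 0 z [0.021 0.024 0.073] w 0.001
scene t 0.01.. 19 red 0 z [0.017 0.027 0.076] w 0.005
scene t 0.02.. 19 red 0 z [0.023 0.03  0.033] w 0.003
scene t 0.03.. 16 red 0 z [0.021 0.031 0.036] w 0.003
scene t 0.04.. 15 red 0 z [0.026 0.037 0.041] w 0.005
scene t 0.05.. 16 red 0 z [0.025 0.038 0.042] w 0.003
scene t 0.06.. 17 red 0 z [0.028 0.042 0.043] w 0.003
scene t 0.07.. 18 red 0 z [0.029 0.044 0.048] w 0.005
scene t 0.08.. 49 red 0 z [-0.045  0.04   0.052] w 0.001
scene t 0.09.. 31 red 0 z [-0.046 -0.04   0.04 ] w -0.001
scene t 0.10.. 20 red 0 z [-0.044 -0.042 -0.039] w 0.001
```

The pitch is coming down (about 0.3 now). I'll continue.

Request:
{"name": "servo_tool", "arguments": {"rows": [[[0,0,3,0,1],[0,0,3,0,1],[0,0,3,0,1],[0,0,2,0,1],[0,0,0,0,1]]]}}

```text
t: 28.18
tool_pos: [0.5791, 0.2976, 0.0297]
tool_rot: [-3.085, -0.573, -0.025]
contact_force: [5.4, 1.8, 10.8]
finger_gap: 0.0215
```

```bash
python3 -c "
from h import *
go(*(S-U*.027),.031,.368)
c=prof('scene',.0,.11)
cv2.imwrite('pics/p2.png',cv2.resize(c['pixels'][150:270,240:400],(800,600)))
"
```

```text
t 28.18 pos [0.5791 0.2976 0.0297] yaw 0.367 tilt 0.0165 gap 0.0215 F [ 5.41  1.84 10.77] M [ 0.15 -0.58 -0.01] j [0.39 0.31 1.79 0.   1.02 1.6 ]
shift now [-7.4 -1.4 -1.5] after turn [-7.4 -1.4 -1.5] turn -0.001
scene t 0.00.. 15 red 0 z [0.021 0.025 0.076] w 0.001
scene t 0.01.. 25 red 0 z [0.012 0.024 0.077] w 0.003
scene t 0.02.. 20 red 0 z [0.01  0.024 0.029] w 0.002
scene t 0.03.. 18 red 0 z [0.016 0.025 0.027] w 0.002
scene t 0.04.. 22 red 0 z [0.012 0.025 0.029] w 0.003
scene t 0.05.. 19 red 0 z [0.013 0.026 0.028] w 0.003
scene t 0.06.. 18 red 0 z [0.019 0.026 0.031] w 0.001
scene t 0.07.. 18 red 0 z [0.017 0.026 0.03 ] w 0.004
scene t 0.08.. 37 red 0 z [-0.033  0.026  0.032] w 0.002
scene t 0.09.. 47 red 0 z [-0.034  0.013  0.028] w -0.0
scene t 0.10.. 20 red 0 z [-0.033 -0.03  -0.026] w 0.001
```

View pics/p2.png

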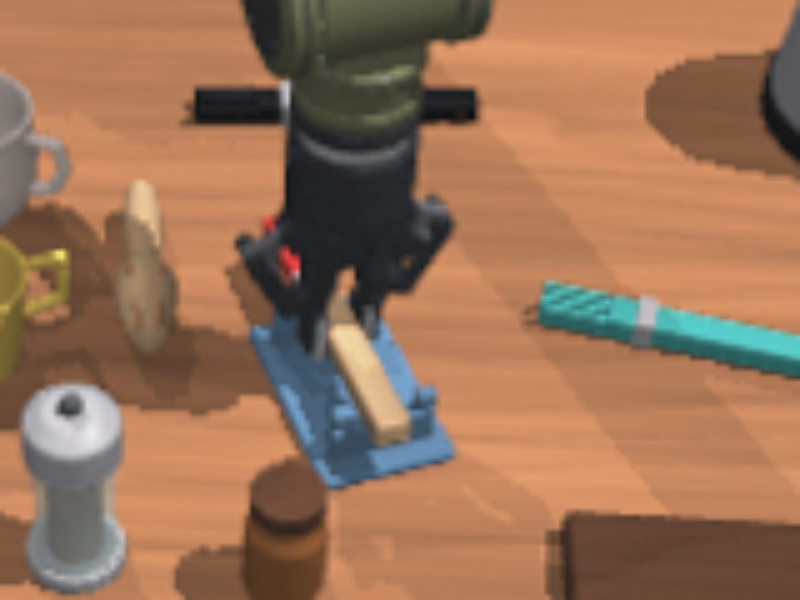

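The brush is nearly level but sits about 7 mm toward the tail. I'll ease it back 7 mm while held.

Request:
{"name": "servo_tool", "arguments": {"rows": [[[0,0,-4,0,1],[-4,0,-1,0,1],[-3,0,0,0,1],[0,0,0,0,1],[0,0,0,0,1]]]}}

```text
t: 28.65
tool_pos: [0.5666, 0.2928, 0.0289]
tool_rot: [-3.088, -0.574, -0.004]
contact_force: [-0.6, 0.1, 6.5]
finger_gap: 0.0208
```

```bash
python3 -c "
from h import *
go(*(S-U*.027),.031,.368)
c=prof('scene',.0,.11)
"
```

```text
t 28.65 pos [0.5666 0.2928 0.0289] yaw 0.368 tilt 0.0026 gap 0.0208 F [-0.63  0.1   6.52] M [-0.02  0.05 -0.01] j [0.39 0.29 1.82 0.   1.03 1.6 ]
shift now [ 6.  -1.4 -2.1] after turn [ 6.  -1.4 -2.1] turn -0.0
scene t 0.00.. 18 red 0 z [0.019 0.026 0.05 ] w 0.002
scene t 0.01.. 23 red 0 z [0.017 0.025 0.077] w 0.002
scene t 0.02.. 18 red 0 z [0.015 0.024 0.027] w 0.003
scene t 0.03.. 19 red 0 z [0.015 0.023 0.029] w 0.001
scene t 0.04.. 17 red 0 z [0.016 0.026 0.031] w 0.001
scene t 0.05.. 22 red 0 z [0.013 0.027 0.03 ] w 0.003
scene t 0.06.. 18 red 0 z [0.011 0.024 0.029] w 0.003
scene t 0.07.. 19 red 0 z [0.016 0.026 0.029] w 0.002
scene t 0.08.. 26 red 0 z [0.005 0.025 0.029] w 0.003
scene t 0.09.. 26 red 0 z [-0.032  0.018  0.028] w 0.001
scene t 0.10.. 23 red 0 z [-0.032 -0.028 -0.024] w -0.001
```

It overshot, so +7 mm back, then open and retract.

Request:
{"name": "servo_tool", "arguments": {"rows": [[[3,0,0,0,1],[4,0,0,0,1],[0,0,0,0,1],[0,0,0,0,1]]]}}

```text
t: 29.03
tool_pos: [0.5716, 0.2949, 0.0288]
tool_rot: [3.088, 0.575, -0.004]
contact_force: [-4.4, -1.5, 11.2]
finger_gap: 0.0217
```

```bash
python3 -c "
from h import *
go(*(S-U*.026),.031,.368)
c=prof('scene',.06,.11)
"
```

```text
t 29.03 pos [0.5716 0.2949 0.0288] yaw 0.368 tilt 0.0023 gap 0.0217 F [-4.36 -1.47 11.25] M [-0.42  0.94 -0.06] j [0.39 0.31 1.8  0.   1.04 1.6 ]
shift now [ 1.5 -1.3 -2.2] after turn [ 1.5 -1.3 -2.2] turn -0.0
scene t 0.06.. 19 red 0 z [0.016 0.024 0.029] w 0.003
scene t 0.07.. 18 red 0 z [0.012 0.025 0.031] w 0.001
scene t 0.08.. 25 red 0 z [0.01  0.025 0.031] w 0.002
scene t 0.09.. 40 red 0 z [-0.031  0.014  0.03 ] w 0.001
scene t 0.10.. 23 red 0 z [-0.034 -0.028 -0.024] w -0.001
```

Request:
{"name": "servo_tool", "arguments": {"rows": [[[0,0,0,0,-0.3],[0,0,0,0,-0.3],[0,0,0,0,-0.3],[0,0,0,0,-0.3],[0,0,-15,0,-0.3],[0,0,-30,0,-0.3],[0,0,-40,0,-0.3],[0,0,-40,0,-0.3],[0,0,-30,0,-0.3],[0,0,0,0,-0.3]]]}}

```text
t: 29.92
tool_pos: [0.5766, 0.2968, 0.1933]
tool_rot: [-3.085, -0.574, -0.024]
contact_force: [1.0, -0.4, 1.3]
finger_gap: 0.0554
```

Request:
{"name": "servo_tool", "arguments": {"rows": [[[0,35,0,0,-0.3],[0,35,0,0,-0.3],[0,35,0,0,-0.3],[0,35,0,0,-0.3],[0,35,0,0,-0.3],[0,35,0,0,-0.3],[0,35,0,0,-0.3],[0,35,0,0,-0.3],[0,0,0,0,-0.3],[0,0,0,0,-0.3]]]}}

```text
t: 30.75
tool_pos: [0.6735, 0.0319, 0.1828]
tool_rot: [-3.089, -0.57, -0.0]
contact_force: [-0.2, 0.3, -0.7]
finger_gap: 0.0552
```

```bash
cat > chk.py <<'E'
from h import *
from scipy import ndimage
go(.5,0)
def meas(c,tag):
    P=cloud(c);im=c['pixels'].astype(int);b,g,rr=im[...,0],im[...,1],im[...,2]
    roi=(P[...,1]>.22)&(P[...,1]<.38)&(P[...,0]>.44)&(P[...,0]<.70)&(P[...,2]>.036)&(P[...,2]<.075)&(rr>b+15)
    L,k=ndimage.label(roi);i=1+np.argmax(ndimage.sum(roi,L,range(1,k+1)));m=L==i
    Q=P[m];mu=Q.mean(0);d=np.linalg.svd((Q-mu)[:,:2],full_matrices=0)[2][0];d*=np.sign(d[0]);t=(Q-mu)[:,:2]@d
    print(tag,'handle',m.sum(),'ang',np.arctan2(d[1],d[0]).round(3),'tail end',(mu[:2]+t.max()*d).round(4),'grip est',(mu[:2]+(t.max()-.072)*d).round(4),'slope',np.polyfit(t,Q[:,2],1)[0].round(3),'z',mu[2].round(4))
    red=(rr>110)&(g<80)&(b<80)&(P[...,1]>.2)&(P[...,1]<.35)&(P[...,0]>.4)&(P[...,0]<.6)&(P[...,2]>.0)&(P[...,2]<.1)
    print('  red',red.sum(),P[red].mean(0).round(4),P[red].min(0).round(4))
for n in('top','scene'):
    meas(dict(np.load(f'{n}0.npz')),n+' init')
    c=eyes.camera(n);meas(c,n+' now');cv2.imwrite(f'pics/f_{n}.png',cv2.resize(c['pixels'],(800,600)))
    c0=dict(np.load(f'{n}0.npz'));P0=cloud(c0);P=cloud(c)
    for nm,x,y,z,rad in(('pitcher',.431,.0513,.08,.07),('cup',.573,.072,.07,.07),('mill',.73,.152,.13,.05),('salt',.77,.015,.083,.05),('spice',.735,.264,.078,.04),('reamer',.517,.178,.03,.1)):
        o=[]
        for PP in(P0,P):
            k=(np.hypot(PP[...,0]-x,PP[...,1]-y)<rad)&(abs(PP[...,2]-z)<(.012));o.append((k.sum(),PP[k].mean(0).round(3)))
        print(n,nm,o)
E
python3 chk.py
```

```text
t 30.75 pos [0.6735 0.0319 0.1828] yaw 0.365 tilt 0.0003 gap 0.0552 F [-0.22  0.32 -0.75] M [ 0.   -0.05 -0.02] j [-0.03  0.21  1.64  0.    1.3   1.17]
shift now [-173.4  -32.1   -0. ] after turn [-173.4  -32.1   -0. ] turn 0
top init handle 399 ang 0.366 tail end [0.6648 0.3316] grip est [0.5975 0.3059] slope -0.003 z 0.0516
  red 231 [0.5076 0.2686 0.0433] [4.767e-01 2.286e-01 2.000e-04]
top now handle 396 ang 0.373 tail end [0.6588 0.3279] grip est [0.5917 0.3017] slope -0.003 z 0.0517
  red 280 [0.5039 0.2613 0.0346] [0.4716 0.2287 0.    ]
top pitcher [(np.int64(274), array([0.428, 0.048, 0.077])), (np.int64(109), array([0.432, 0.083, 0.077]))]
top cup [(np.int64(187), array([0.573, 0.074, 0.067])), (np.int64(120), array([0.568, 0.094, 0.067]))]
top mill [(np.int64(306), array([0.728, 0.151, 0.124])), (np.int64(303), array([0.729, 0.151, 0.124]))]
top salt [(np.int64(324), array([0.763, 0.011, 0.084])), (np.int64(0), array([nan, nan, nan]))]
top spice [(np.int64(219), array([0.737, 0.269, 0.079])), (np.int64(217), array([0.738, 0.269, 0.079]))]
top reamer [(np.int64(572), array([
[... 530 characters left out ...]
int64(217), array([0.572, 0.072, 0.066])), (np.int64(215), array([0.572, 0.072, 0.066]))]
scene mill [(np.int64(229), array([0.735, 0.153, 0.125])), (np.int64(238), array([0.736, 0.152, 0.124]))]
scene salt [(np.int64(284), array([0.77 , 0.012, 0.084])), (np.int64(282), array([0.769, 0.012, 0.084]))]
scene spice [(np.int64(199), array([0.743, 0.271, 0.078])), (np.int64(196), array([0.743, 0.271, 0.079]))]
scene reamer [(np.int64(381), array([0.526, 0.169, 0.031])), (np.int64(379), array([0.527, 0.171, 0.031]))]chk.py:19: RuntimeWarning: Mean of empty slice.
  k=(np.hypot(PP[...,0]-x,PP[...,1]-y)<rad)&(abs(PP[...,2]-z)<(.012));o.append((k.sum(),PP[k].mean(0).round(3)))
  ret = um.true_divide(
```

View pics/f_top.png

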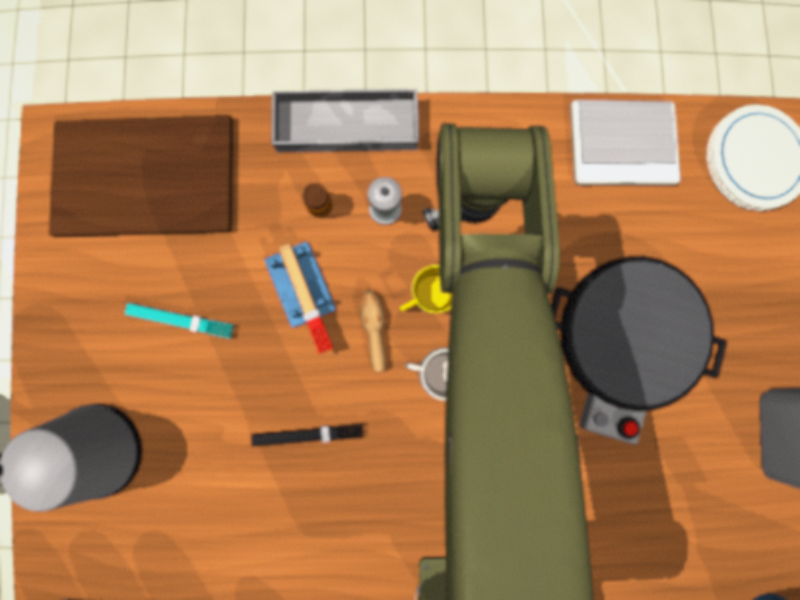

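View pics/f_scene.png

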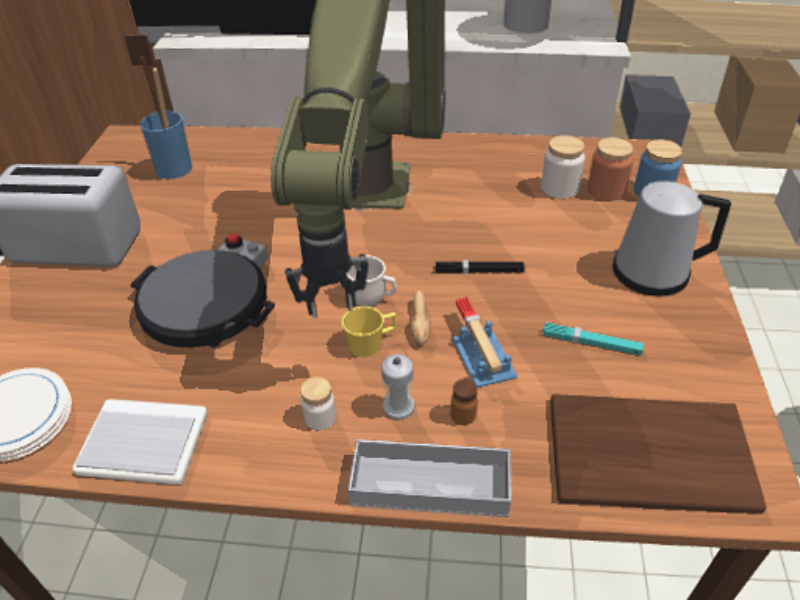

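The brush lies level on its rest, about 6 to 7 mm from its starting position and 0.007 rad off in angle. The arm is clear of everything, and nothing else appears to have moved, so I'm handing in.

```bash
python3 -c "
from rig import r
print(r.sign_off())"
```

```text
the job is handed in; nothing more can be done
None
```

I dipped the red-headed brush in the white pitcher, dabbed it on the griddle, laid it back on its rest and handed the job in at about 31 s. No verdict is reported.

**How it went:** The tool can only point straight down, so I had to tilt the brush in the grip. Lifting it by the tail and quick up-and-down jerks both failed. Pressing the tail on the rest's saddle gave about 0.42 rad, and pushing the tip against the saddle wall brought it to about 0.56–0.6 rad. It took several strokes before the wall push worked. I levelled the brush again by pressing it down onto the rest.

**Dip:** By depth measurement the tip was about 25–27 mm below the rim, a little short of the 30 mm you asked for. The force was a few newtons at most, possibly a light touch on the rim. Right afterwards, the visible part of the pitcher's rim was where it had started.

**Dab:** The tip was near the middle of the plate, pressing with about 1 N for more than 0.6 s.

**Last checks:**
- **Brush:** it lies level on the rest, head to the same side, about 6–7 mm from where it began (limit 20 mm) and in line within 0.01 rad.
- **Other items:** the cup, mill, reamer, salt jar and spice jar read within about 2 mm of the start.
- **Partly hidden:** the arm covered part of the pitcher in both final views, so its averaged rim position disagreed with the start. Its visible parts look unmoved. The salt jar was hidden in the top view, so I checked it only from the scene camera.

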